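# Scoop check balls through the funnel and park the scoop

### The job

Move all the steel check balls from the troughs of the black gauge tray into the clear parts beaker: take the aluminium scoop by its black grip, scoop the balls up and tip them into the funnel, never touching a ball with the gripper or arm. When every ball is in the beaker, put the scoop back on its rest, pan flat on the plate and its flat tang slid fully home in the slot of the block, and let go; leave everything else where it is.

Things in the scene. Friction and masses are not known exactly. Their poses are not given: they have to be found in the camera images.
- scoop: Bright aluminium scoop, 0.2 kg, standing on its pan on the bench. Origin: centre of the pan's underside; x to the open nose, z up. Flat pan floor x -37.5 to 37.5 mm, 54 mm wide, 1.6 mm sheet; side walls 24 mm high at the back falling to 11 mm, ending 6 mm behind the nose; back wall 36 mm high. Over the back wall an upright flat plate, 4 mm thick in y, on the centre line, carries grip and tang
- scoop_grip (a point): Middle of the scoop's black grip, in the scoop's frame at (-27, 0, 90) mm. Grip: 36 mm long (x), 12 mm thick (y), z 62 to 118 mm; take it from above, closing along the scoop's y
- scoop_tang (a point): Middle of the rear end of the scoop's flat tang, in the scoop's frame at (-100, 0, 48) mm. The plate of the tang is 4 mm thick (y), z 34 to 62 mm, and runs from x = -100 mm forward over the back wall to x = -5 mm above the pan
- rest: Scoop rest, fixed: aluminium drip plate 4 mm thick, 70 mm wide, x -120 to 50 mm, with a grey slotted block on it (x -115 to -50 mm, 40 mm wide, top at z = 70 mm). Origin: on the bench below where the origin of the parked scoop belongs; x points as the parked scoop's nose does, z up. Parked, the pan stands on the plate (scoop origin at z = 4 mm) with the tang in the slot
- rest_slot (a point): Closed end of the slot, in the rest's frame at (-103, 0, 52) mm, axes as the rest's. The slot runs along x in the middle of the block, 9 mm wide (y), open at the top and at the front (x = -50 mm), its bottom at z = 34 mm; the middle of the parked tang is at z = 52 mm
- tray: Black gauge tray, fixed, three troughs along its x. Origin on the bench; x to the far, sloped end. Trough centre lines at y = -64, 0, 64 mm, 60 mm wide inside; flat floor at z = 4 mm from x = -85 to 85 mm; walls 4 mm thick up to z = 30 mm; near end wall upright, up to z = 24 mm; far end wall rises from x = 85 mm to z = 30 mm, leaning outwards 38 degrees from upright
- beaker: Clear acrylic parts beaker, outside diameter 110 mm, wall 4 mm, rim at z = 120 mm, fixed in a black locating ring; the stainless funnel is seated on it, fixed too. Origin: on the bench under its axis, z up
- beaker_floor (a point): Centre of the beaker's inside floor (z = 12 mm)
- funnel_mouth (a point): Centre of the funnel's mouth at rim height (z = 156 mm). Mouth 152 mm in diameter outside, 2.5 mm wall, 12 mm upright collar, then a 45 degree cone to a spout of 52 mm inside diameter ending at z = 78 mm inside the beaker
- ball1: Hardened steel check ball, diameter 22 mm, 43 g. Origin: its centre. It starts on the floor of a trough in the far half of the tray; it rolls only when the surface tilts more than about 8 to 13 degrees
- ball2: Hardened steel check ball, diameter 22 mm, 43 g, may be absent. Origin: its centre. It starts on the floor of a trough in the far half of the tray; it rolls only when the surface tilts more than about 8 to 13 degrees
- ball3: Hardened steel check ball, diameter 22 mm, 43 g. Origin: its centre. It starts on the floor of a trough in the far half of the tray; it rolls only when the surface tilts more than about 8 to 13 degrees
- ball4: Hardened steel check ball, diameter 22 mm, 43 g, may be absent. Origin: its centre. It starts on the floor of a trough in the far half of the tray; it rolls only when the surface tilts more than about 8 to 13 degrees
- ball5: Hardened steel check ball, diameter 22 mm, 43 g. Origin: its centre. It starts on the floor of a trough in the far half of the tray; it rolls only when the surface tilts more than about 8 to 13 degrees
- ball6: Hardened steel check ball, diameter 22 mm, 43 g, may be absent. Origin: its centre. It starts on the floor of a trough in the far half of the tray; it rolls only when the surface tilts more than about 8 to 13 degrees
- snap_gauge: Bystander: chrome snap gauge, C-shaped, about 110 mm, lying flat; leave it alone
- block_case: Bystander: closed wooden case of gauge blocks, 70 x 130 x 35 mm; leave it alone
- ring_gauge: Bystander: steel ring gauge, 52 mm diameter, 18 mm high; leave it alone
- plug_gauge: Bystander: plug gauge, 104 mm long, 16 mm thick, lying; leave it alone
- wash_bottle: Bystander: white wash bottle, 64 mm diameter, about 160 mm high; leave it alone
- brush: Bystander: cleaning brush lying on the bench; leave it alone

How it is judged:
On the way, in this order (a step that is already met when the one before it is completed fails the run):
1. the scoop is lifted in the gripper (height (world z) of scoop above 0.03 m and contact force between the fingers and scoop above 1 N), for 0.2 s.
2. every ball is in the beaker (horizontal distance between each of ball1, ball2, ball3, ball4, ball5, ball6 and beaker_floor below 0.05 m and height (world z) of each of ball1, ball2, ball3, ball4, ball5, ball6 below 0.07 m), for 0.3 s.
At the end, for the whole second after the job is handed in: Every ball lies still in the beaker (within 50 mm of its axis, below 70 mm). The scoop stands still on the rest, released: tang end under 12 mm from the slot's closed end, within 4.5 mm of its middle and 6 mm of parked height, upright within 0.08 rad, in line within 0.12 rad (all of step 2 and x of scoop_tang in the frame of rest_slot between -0.004 and 0.012 m and y of scoop_tang in the frame of rest_slot between -0.0045 and 0.0045 m and z of scoop_tang in the frame of rest_slot between -0.006 and 0.006 m and angle between scoop's own z axis and vertical below 0.08 rad and angle between the x axis of scoop and the x axis of rest, either way round below 0.12 rad and linear speed of scoop below 0.02 m/s and linear speed of each of ball1, ball2, ball3, ball4, ball5, ball6 below 0.03 m/s); the robot touches nothing.
It fails at once if the gripper or arm touches a check ball (contact force between any of the fingers, the arm and ball1 above 0.5 N or contact force between any of the fingers, the arm and ball2 above 0.5 N or contact force between any of the fingers, the arm and ball3 above 0.5 N or contact force between any of the fingers, the arm and ball4 above 0.5 N or contact force between any of the fingers, the arm and ball5 above 0.5 N or contact force between any of the fingers, the arm and ball6 above 0.5 N).
It fails at once if a bystander is shifted by more than 3 cm (distance of any of snap_gauge, block_case, ring_gauge, plug_gauge, wash_bottle, brush from where it was at the start of the episode above 0.03 m).
Of ball2, ball4, ball6 only 1 to 3 are there at a start; the rules pass over those that are not, and their reading is None.
At some moment in a run one of scoop, ball1, ball2, ball3, ball4, ball5, ball6 may be knocked a few centimetres aside while the robot is not near it.
It also fails if it takes over 192 s, if anything falls off the work surface, if the arm or the gripper's body presses on something with over 40 N, if the wrist force passes 120 N, or if a joint passes its speed limit or range.

### The arm

A 6-joint arm with a two-finger parallel gripper is mounted at the origin on the work surface. World frame = base frame: x ahead of the robot, y to its left, z up, the work surface at z = 0. Lengths are in m, angles in rad, forces in N, time in s.
With the tool pointing down it reaches from about 0.15 to 0.775 m from the base axis. Payload 6.1 kg.
Tool frame: the origin (TCP) lies midway between the tips of the shut fingers; the grasp point (between the pads) lies arm.grip_point_offset behind it (arm.grip_point_offset is the distance from the TCP to the grasp point, in m); z points along the fingers, y is the line along which they close (so a half turn about z gives the same grasp; the last joint's range is limited). The gripper opens to 85 mm and grips with 20 to 120 N. Pads are 22 mm wide; open, the fingers measure 114 mm over their backs; the gripper's body (76 mm by 85 mm) begins 54 mm behind the grasp point. The pads swing forward as they close: fully open they stand 13 mm farther back than shut.
Start: joints at [-1.15, 0.126, -0.04, 1.405, 0, 1.571], TCP at [0.214, -0.479, 0.197] pointing down, gripper open.
Joint ranges: [-2.72, 2.72], [-0.95, 1.95], [-1.27, 1.35], [-1.78, 2.02], [-1.46, 1.47], [-3.14, 3.14]. Speed limits (rad/s): [2.39, 2.39, 3.01, 3.14, 3.14, 3.14].

### API

Orientations are given as a unit quaternion [w, x, y, z].
In Python, from rig import sense, read_camera, job, masks_of, mark_of, arm gives the robot as it stands.
- The arm moves only by the tool move_arm, never from a script. Its argument "series" is a list of rows, each an object of numbers: "wx", "wy", "wz": the turn, a rotation vector about the world's x, y, z each as a share of 0.12 rad, from -1 to 1; "x", "y", "z": the shift along the world's x, y, z each as a share of 30 mm, from -1 to 1; "claw": the opening, from -1 (shut) to 1 (fully open). In form: [{"wx": .., "wy": .., "wz": .., "x": .., "y": .., "z": .., "claw": ..}, ...]. A call has exactly 8 rows; each row shifts and turns the commanded pose from where the row before left it; what a row does not reach is not made up. A row lasts 1/12 s, in which the tool goes at most 41.7 mm and 7.16 degrees, less where a joint would pass 70% of its speed; a pose out of reach is approached as far as the arm can. A call with a number of a shift or a turn outside -1 to 1 is refused whole. A call with a gripper value outside its range is refused whole. The fingers move at their own pace and stop on an object; the grip force is fixed at half the most. Time passes only in rows, so rows that do not move let the fingers close, or fill a call up. It gives the time, the measured TCP pose, the force, the opening and the grip force at its end, in the units of the state.
- sense(): the state, without advancing time (a new reading comes with each control period).
- read_camera(name): name is "side" or "top"; returns a dict with "frame" (480x640x3 uint8, red, green, blue), "mtx" (3x3 intrinsics, pixels), "position" and "rotation" of the camera in the world. Camera axes: x right, y down, z forward; pixel columns grow to the right and rows downward; lengths in m; the calibration is good to about 2 mm. A picture is of the moment at which its call begins. There is no depth.
- job.close_job(): hands the job in; it is judged then, once.
Trained networks look in a picture, given as the dict that the camera call returned (one of the last four; its "shot" number tells which), for a name from the list of things; names that differ only in an ending like _2 or _b are one class to them, and where a whole thing is asked for, a point or a joint stands for the part that bears it (a point fixed in the world has none). Each returns a list of dicts, best first, with "p" (0 to 1); they miss things now and then, are a little off and sometimes report something else, mostly with a low value. They report only what shows in the picture. A call takes as long as a camera call.
- masks_of(picture, query): "pixels" (480x640 bool, what is visible of it).
- mark_of(picture, query): "location" ([x, y, z] in m, in world coordinates, good to about 4 mm: a listed point, or the origin of a listed thing).
The state is a dict: "clock": time; "joints": joint angles; "dq": joint speeds; "effort": joint torques, N m; "eef_pos": TCP position; "tcp_rot": TCP orientation; "ft_force": force on the tool from outside, world axes, zero at the start; "ft_torque": the same for the moment, N m; "grip_width": finger opening in m; "grasp_force": force on a finger pad.
Only numpy, scipy, OpenCV 4.12 (cv2) and the standard library are available. Lean on these libraries where they do the work, as an engineer would, in place of code of your own. Each camera call takes 0.05 s, during which the arm holds its last target. There are 200 camera calls.

## Working session

There is one attempt and no reset: what is moved stays moved. The work goes in short steps, Python scripts to look and compute and a tool call to move; the robot and the scene stay as the last step left them, time stands still between calls to the robot, and variables do not carry over. Pictures are saved under pics/ and viewed, at most 14 in all, crops included, and the job is handed in when it is done.

Besides the shell and the picture viewer there is one more tool, called after "Emit:" as a command line: name --argument value ..., lists and objects as JSON in quotes. move_arm: Moves the arm, as the interface text tells. Its arguments: {"type":"object","properties":{"series":{"type":"array"}},"required":["series"]}

```bash
mkdir -p pics; ls
cat > look.py <<'E'
import cv2,sys
from rig import *
def snap(cam,name):
    p=read_camera(cam); cv2.imwrite(f'pics/{name}.png',cv2.cvtColor(p['frame'],cv2.COLOR_RGB2BGR)); return p
E
python3 - <<'E'
from look import *
import numpy as np
s=sense();print(s); print(arm.grip_point_offset)
for c in('top','side'):
    p=snap(c,c+'0'); print(c,p['position'],p['rotation'],p['mtx'])
    for q in ['scoop','scoop_grip','scoop_tang','rest','rest_slot','tray','beaker','funnel_mouth','ball1','snap_gauge','block_case','ring_gauge','plug_gauge','wash_bottle','brush']:
        print(q,[(np.round(m['location'],3).tolist(),round(m['p'],2)) for m in mark_of(p,q)][:7])
E
```

```text
pics
{'clock': 0.0, 'joints': array([-1.15002464e+00,  1.26366655e-01, -4.05985077e-02,  1.40541285e+00,
        4.68916791e-05,  1.57079833e+00]), 'dq': array([0.00064988, 0.00105574, 0.0007031 , 0.00160413, 0.000306  ,
       0.00173247]), 'effort': array([ 4.00022263e-04, -4.35913253e+01,  3.52923918e+01,  1.74497202e-02,
        1.32880480e-06, -8.97931841e-06]), 'eef_pos': array([ 0.21426842, -0.47877595,  0.19653987]), 'tcp_rot': array([-7.78300094e-04,  9.77950316e-01,  2.08836189e-01, -1.42229107e-04]), 'ft_force': array([-0.59571121, -0.60214241, -0.37779051]), 'ft_torque': array([ 0.0282187 , -0.01254158, -0.00565519]), 'grasp_force': 0.0, 'grip_width': 0.08535558448287872}
0.0187
top [0.53095231 0.02801654 1.1649849 ] [ 0.01525219 -0.70243136  0.71090699 -0.03112562] [[476.9080887    0.         322.72838458]
 [  0.         476.9080887  234.16704958]
 [  0.           0.           1.        ]]
scoop [([0.498, -0.396, 0.0], 0.74)]
scoop_grip [([0.474, -0.397, 0.093], 0.81)]
scoop_tang [([0.404, -0.384, 0.047], 0.75), ([0.555, -0.248, 0.004], 0.59)]
rest [([0.555, -0.249, 0.00
[... 1476 characters left out ...]
291, 0.003], 0.74), ([0.585, 0.062, 0.013], 0.26)]
funnel_mouth [([0.5, 0.296, 0.159], 0.67), ([0.456, -0.254, 0.047], 0.65), ([0.646, 0.421, 0.0], 0.46)]
ball1 [([0.596, 0.003, 0.014], 0.65), ([0.628, 0.054, 0.019], 0.56), ([0.639, -0.057, 0.013], 0.54), ([0.636, -0.018, 0.017], 0.51), ([0.586, 0.062, 0.017], 0.47), ([0.604, -0.064, 0.014], 0.42), ([0.703, -0.274, -0.0], 0.28)]
snap_gauge [([0.768, -0.157, -0.0], 0.78)]
block_case []
ring_gauge [([0.367, 0.129, 0.0], 0.69), ([0.604, -0.066, 0.015], 0.59), ([0.586, 0.06, 0.013], 0.23)]
plug_gauge [([0.706, -0.27, -0.001], 0.62)]
wash_bottle [([0.643, 0.421, -0.003], 0.74), ([0.706, -0.273, 0.001], 0.74)]
brush [([0.72, 0.268, -0.003], 0.91)]
```

View pics/top0.png

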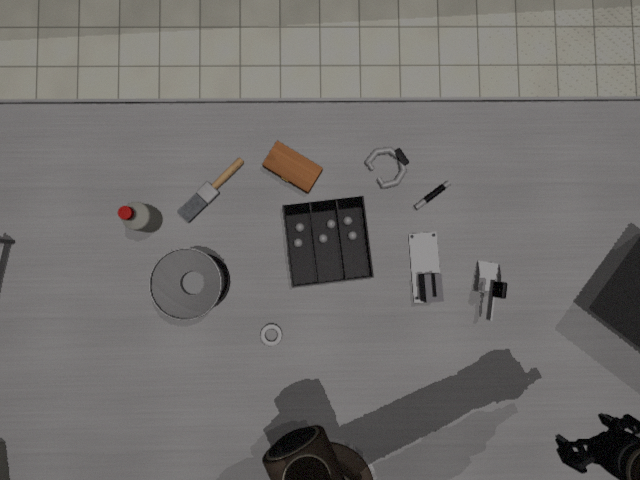

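View pics/side0.png

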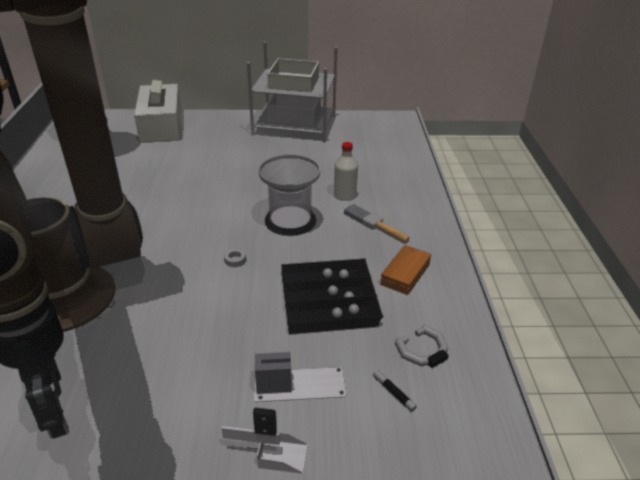

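The pictures show six balls, two per trough, in the tray at top px (282–373, 197–286). The scoop is at (488,290), the rest at (425,268) and the funnel at (190,283). Next I measure headings.

```bash
cat >> look.py <<'E'
import numpy as np
from scipy.spatial.transform import Rotation as R
def rot(p): 
    return R.from_quat(np.array(p['rotation'])[[1,2,3,0]]).as_matrix() if np.size(p['rotation'])==4 else np.array(p['rotation'])
def back(p,uv,z):
    uv=np.atleast_2d(uv).astype(float); d=np.c_[uv,np.ones(len(uv))]@np.linalg.inv(p['mtx']).T@rot(p).T
    c=np.array(p['position']); return (c+d*((z-c[2])/d[:,2])[:,None])[:,:2]
def proj(p,X):
    c=(np.atleast_2d(X)-p['position'])@rot(p); h=c@np.array(p['mtx']).T; return h[:,:2]/h[:,2:]
E
python3 - <<'E'
from look import *
print([a for a in dir(arm) if a[0]!='_'])
for c in('top','side'):
    p=read_camera(c); print(c)
    for q,z in(('tray',.03),('rest',.004),('scoop',0.0),('funnel_mouth',.156),('beaker',0)):
        for m in masks_of(p,q)[:1]:
            k=m['pixels'].astype('uint8'); ys,xs=np.nonzero(k)
            r=cv2.minAreaRect((back(p,np.c_[xs,ys],z)*1000).astype('float32'))
            print(q,round(m['p'],2),k.sum(),[np.round(v,1) for v in r])
            if q in('rest','scoop','tray'):
                pr=cv2.approxPolyDP(max(cv2.findContours(k,0,2)[0],key=len),3,True)[:,0]
                print(pr.tolist(), np.round(back(p,pr,z)*1000).tolist())
    print('balls',[(np.round(m['location'],3).tolist(),round(m['p'],2)) for m in mark_of(p,'ball2')][:7])
p=cv2.imread('pics/top0.png'); 
cv2.imwrite('pics/c1.png',cv2.resize(p[190:330,275:515],(800,467),interpolation=cv2.INTER_CUBIC))
E
```

```text
['PlanningError', 'grip_point_offset']
top
tray 0.58 6482 [array([587.5,  -9.5]), array([199.5, 197.8]), np.float64(6.1)]
[[362, 196], [282, 205], [292, 287], [373, 276]] [[696.0, -93.0], [676.0, 99.0], [481.0, 76.0], [504.0, -116.0]]
rest 0.63 2063 [array([ 524.3, -247.3]), array([172.9,  75.9]), np.float64(2.8)]
[[435, 231], [408, 235], [414, 302], [443, 300]] [[612.0, -274.0], [603.0, -207.0], [440.0, -218.0], [443.0, -289.0]]
scoop 0.76 1082 [array([ 464.5, -406.5]), array([ 79. , 143.4]), np.float64(87.8)]
[[478, 261], [474, 290], [488, 294], [485, 318], [491, 320], [493, 300], [505, 297], [506, 283], [500, 280], [497, 264]] [[537.0, -379.0], [466.0, -367.0], [456.0, -401.0], [398.0, -392.0], [393.0, -406.0], [441.0, -413.0], [448.0, -443.0], [482.0, -447.0], [490.0, -432.0], [529.0, -426.0]]
funnel_mouth 0.62 4587 [array([495.3, 285.2]), array([148.1, 168.8]), np.float64(0.0)]
beaker 0.78 4541 [array([496.4, 330.1]), array([173.8, 189.8]), np.float64(34.9)]
balls [([0.588, 0.058, 0.014], 0.56), ([0.64, -0.062, 0.011], 0.55), ([0.632, -0.018, 0.007], 0.52), ([0.6, -0.07, 0.012],
[... 845 characters left out ...]
.9]), array([ 98.3, 156.3]), np.float64(39.2)]
[[223, 427], [226, 438], [259, 443], [259, 467], [303, 471], [306, 445], [275, 430], [273, 410], [255, 409], [253, 430]] [[391.0, -341.0], [399.0, -364.0], [456.0, -374.0], [459.0, -419.0], [532.0, -428.0], [537.0, -379.0], [482.0, -349.0], [477.0, -307.0], [445.0, -304.0], [444.0, -348.0]]
funnel_mouth 0.6 3792 [array([496.7, 189.2]), array([148.4, 348.2]), np.float64(0.3)]
beaker 0.67 3825 [array([488.7, 443.8]), array([420.8, 183.4]), np.float64(89.8)]
balls [([0.637, -0.061, 0.014], 0.51), ([0.586, 0.062, 0.014], 0.51), ([0.633, -0.018, 0.013], 0.5), ([0.598, 0.001, 0.012], 0.46), ([0.603, -0.063, 0.013], 0.45), ([0.629, 0.055, 0.016], 0.4)]
```

View pics/c1.png

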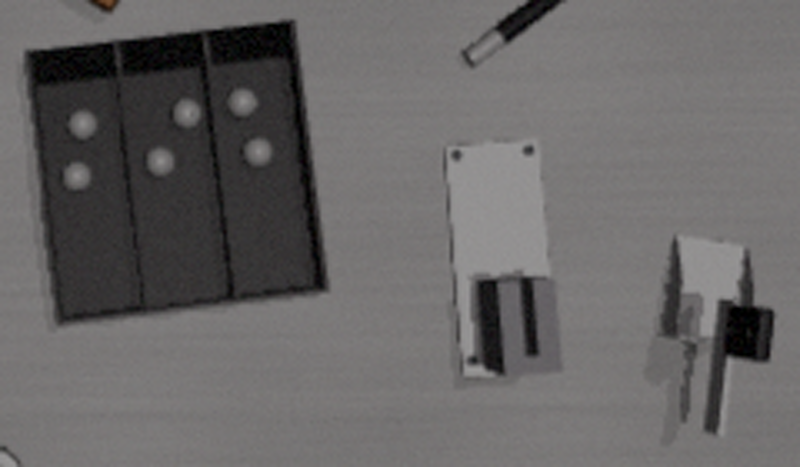

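Emit:
move_arm --series '[{"wz":-1,"x":1,"z":0.3,"claw":1},{"wz":-1,"x":1,"claw":1},{"wz":-1,"x":1,"claw":1},{"wz":-1,"x":1,"claw":1},{"x":1,"y":0.6,"claw":1},{"x":1,"y":0.6,"claw":1},{"x":1,"y":0.6,"claw":1},{"claw":1}]'

```text
$.series[0]: bad value
```

```bash
python3 -c "
from look import *
s=sense();print(s['joints'].round(3),s['eef_pos'].round(4),R.from_quat(s['tcp_rot'][[1,2,3,0]]).as_matrix().round(3))"
```

```text
[-1.15   0.126 -0.04   1.405 -0.     1.571] [ 0.2145 -0.4792  0.1973] [[ 0.913  0.408 -0.   ]
 [ 0.408 -0.913  0.   ]
 [-0.    -0.    -1.   ]]
```

Emit:
move_arm --series '[{"wx":0,"wy":0,"wz":-0.8,"x":1,"y":0.3,"z":0.2,"claw":1},{"wx":0,"wy":0,"wz":-0.8,"x":1,"y":0.3,"z":0.2,"claw":1},{"wx":0,"wy":0,"wz":-0.8,"x":1,"y":0.3,"z":0.2,"claw":1},{"wx":0,"wy":0,"wz":-0.8,"x":1,"y":0.4,"z":0.2,"claw":1},{"wx":0,"wy":0,"wz":-0.8,"x":1,"y":0.4,"z":0,"claw":1},{"wx":0,"wy":0,"wz":-0.73,"x":1,"y":0.3,"z":0,"claw":1},{"wx":0,"wy":0,"wz":0,"x":1,"y":0.3,"z":0,"claw":1},{"wx":0,"wy":0,"wz":0,"x":1,"y":0.3,"z":0,"claw":1}]'

```text
clock: 2.97
eef_pos: [0.4559, -0.4005, 0.2214]
tcp_rot: [0.0, 0.997, -0.073, 0.0]
ft_force: [1.5, 0.1, -0.2]
grip_width: 0.0853
grasp_force: 0.0
```

```bash
cat >> look.py <<'E'
def st():
    s=sense();M=R.from_quat(s['tcp_rot'][[1,2,3,0]]).as_matrix()
    x=M[:,0]; print('t',round(s['clock'],2),'q',s['joints'].round(2),'p',(s['eef_pos']*1000).round(1),'yaw',np.degrees(np.arctan2(x[1],x[0])).round(2),'xz',x[2].round(3),'zax',M[:,2].round(3),'F',s['ft_force'].round(1),'T',s['ft_torque'].round(2),'grip',round(s['grip_width']*1000,1),round(s['grasp_force'],1))
    return s,M
E
python3 -c "
from look import *
st()
for i in range(1):
  for c in('top','side'):
    p=read_camera(c)
    for q in('scoop','scoop_grip','scoop_tang','rest','rest_slot'): print(c,q,[(np.round(m['location'],3).tolist(),round(m['p'],2)) for m in mark_of(p,q)][:1])
"
```

```text
t 2.97 q [-0.72  0.29  0.21  1.5  -0.    2.57] p [ 455.9 -400.5  221.4] yaw -8.42 xz 0.0 zax [ 0. -0. -1.] F [ 1.5  0.1 -0.2] T [-0.02 -0.03 -0.04] grip 85.3 0.0
top scoop [([0.493, -0.398, -0.0], 0.81)]
top scoop_grip [([0.474, -0.398, 0.093], 0.82)]
top scoop_tang [([0.401, -0.385, 0.048], 0.82)]
top rest [([0.554, -0.246, 0.009], 0.65)]
top rest_slot [([0.458, -0.252, 0.052], 0.92)]
side scoop [([0.498, -0.399, -0.005], 0.68)]
side scoop_grip [([0.471, -0.397, 0.088], 0.95)]
side scoop_tang [([0.401, -0.385, 0.046], 0.83)]
side rest [([0.557, -0.248, -0.0], 0.81)]
side rest_slot [([0.458, -0.252, 0.048], 0.85)]
```

Emit:
move_arm --series '[{"wx":0,"wy":0,"wz":1,"x":0.53,"y":0.15,"z":0,"claw":1},{"wx":0,"wy":0,"wz":1,"x":0,"y":0,"z":0,"claw":1},{"wx":0,"wy":0,"wz":1,"x":0,"y":0,"z":0,"claw":1},{"wx":0,"wy":0,"wz":1,"x":0,"y":0,"z":0,"claw":1},{"wx":0,"wy":0,"wz":1,"x":0,"y":0,"z":0,"claw":1},{"wx":0,"wy":0,"wz":1,"x":0,"y":0,"z":0,"claw":1},{"wx":0,"wy":0,"wz":1,"x":0,"y":0,"z":0,"claw":1},{"wx":0,"wy":0,"wz":1,"x":0,"y":0,"z":0,"claw":1}]'

```text
clock: 4.23
eef_pos: [0.47, -0.3969, 0.2214]
tcp_rot: [0.0, 0.917, 0.398, 0.0]
ft_force: [0.2, 0.3, 0.2]
grip_width: 0.0853
grasp_force: 0.0
```

Emit:
move_arm --series '[{"wx":0,"wy":0,"wz":1,"x":0,"y":0,"z":0,"claw":1},{"wx":0,"wy":0,"wz":1,"x":0,"y":0,"z":0,"claw":1},{"wx":0,"wy":0,"wz":1,"x":0,"y":0,"z":0,"claw":1},{"wx":0,"wy":0,"wz":1,"x":0,"y":0,"z":0,"claw":1},{"wx":0,"wy":0,"wz":1,"x":0,"y":0,"z":0,"claw":1},{"wx":0,"wy":0,"wz":1,"x":0,"y":0,"z":0,"claw":1},{"wx":0,"wy":0,"wz":1,"x":0,"y":0,"z":0,"claw":1},{"wx":0,"wy":0,"wz":1,"x":0,"y":0,"z":0,"claw":1}]'

```text
clock: 4.9
eef_pos: [0.47, -0.3969, 0.2214]
tcp_rot: [0.0, 0.63, 0.777, -0.0]
ft_force: [0.1, 1.0, 0.7]
grip_width: 0.0855
grasp_force: 0.0
```

Emit:
move_arm --series '[{"wx":0,"wy":0,"wz":1,"x":0,"y":0,"z":0,"claw":1},{"wx":0,"wy":0,"wz":1,"x":0,"y":0,"z":0,"claw":1},{"wx":0,"wy":0,"wz":1,"x":0,"y":0,"z":0,"claw":1},{"wx":0,"wy":0,"wz":1,"x":0,"y":0,"z":0,"claw":1},{"wx":0,"wy":0,"wz":1,"x":0,"y":0,"z":0,"claw":1},{"wx":0,"wy":0,"wz":1,"x":0,"y":0,"z":0,"claw":1},{"wx":0,"wy":0,"wz":1,"x":0,"y":0,"z":0,"claw":1},{"wx":0,"wy":0,"wz":1,"x":0,"y":0,"z":0,"claw":1}]'

```text
clock: 5.57
eef_pos: [0.47, -0.3969, 0.2214]
tcp_rot: [0.0, 0.2, 0.98, -0.0]
ft_force: [-0.3, 0.7, 0.6]
grip_width: 0.0849
grasp_force: 0.0
```

Emit:
move_arm --series '[{"wx":0,"wy":0,"wz":1,"x":0,"y":0,"z":0,"claw":1},{"wx":0,"wy":0,"wz":1,"x":0,"y":0,"z":-0.8,"claw":1},{"wx":0,"wy":0,"wz":0.18,"x":0,"y":0,"z":-1,"claw":1},{"wx":0,"wy":0,"wz":0,"x":0,"y":0,"z":-1,"claw":1},{"wx":0,"wy":0,"wz":0,"x":0,"y":0,"z":-1,"claw":1},{"wx":0,"wy":0,"wz":0,"x":0,"y":0,"z":-0.6,"claw":1},{"wx":0,"wy":0,"wz":0,"x":0,"y":0,"z":-0.53,"claw":1},{"wx":0,"wy":0,"wz":0,"x":0,"y":0,"z":0,"claw":1}]'

```text
clock: 6.23
eef_pos: [0.4682, -0.3954, 0.0697]
tcp_rot: [-0.002, 0.074, 0.997, 0.002]
ft_force: [-0.3, 0.6, -1.2]
grip_width: 0.0857
grasp_force: 0.0
```

```bash
python3 -c "
from look import *
st()"
```

```text
t 6.23 q [-0.7   0.32 -0.07  1.18  0.   -0.55] p [ 468.2 -395.4   69.7] yaw 171.56 xz 0.005 zax [-0.004  0.004 -1.   ] F [-0.3  0.6 -1.2] T [-0.    0.05  0.02] grip 85.7 0.0
```

Emit:
move_arm --series '[{"wx":0,"wy":0,"wz":0,"x":0.12,"y":0,"z":0.1,"claw":1},{"wx":0,"wy":0,"wz":0,"x":0,"y":0,"z":0,"claw":-1},{"wx":0,"wy":0,"wz":0,"x":0,"y":0,"z":0,"claw":-1},{"wx":0,"wy":0,"wz":0,"x":0,"y":0,"z":0,"claw":-1},{"wx":0,"wy":0,"wz":0,"x":0,"y":0,"z":0,"claw":-1},{"wx":0,"wy":0,"wz":0,"x":0,"y":0,"z":0,"claw":-1},{"wx":0,"wy":0,"wz":0,"x":0,"y":0,"z":0,"claw":-1},{"wx":0,"wy":0,"wz":0,"x":0,"y":0,"z":0,"claw":-1}]'

```text
clock: 6.9
eef_pos: [0.4741, -0.3966, 0.0769]
tcp_rot: [0.0, 0.073, 0.997, 0.0]
ft_force: [-0.8, 0.5, 3.6]
grip_width: 0.0102
grasp_force: 60.0
```

Emit:
move_arm --series '[{"wx":0,"wy":0,"wz":0,"x":0,"y":0,"z":0,"claw":-1},{"wx":0,"wy":0,"wz":0,"x":0,"y":0,"z":0,"claw":-1},{"wx":0,"wy":0,"wz":0,"x":0,"y":0,"z":0,"claw":-1},{"wx":0,"wy":0,"wz":0,"x":0,"y":0,"z":0,"claw":-1},{"wx":0,"wy":0,"wz":0,"x":0,"y":0,"z":0,"claw":-1},{"wx":0,"wy":0,"wz":0,"x":0,"y":0,"z":0,"claw":-1},{"wx":0,"wy":0,"wz":0,"x":0,"y":0,"z":0,"claw":-1},{"wx":0,"wy":0,"wz":0,"x":0,"y":0,"z":0,"claw":-1}]'

```text
clock: 7.57
eef_pos: [0.4741, -0.3967, 0.0769]
tcp_rot: [0.0, 0.073, 0.997, -0.0]
ft_force: [-0.9, 1.8, 6.0]
grip_width: 0.01
grasp_force: 60.3
```

```bash
python3 -c "
from look import *
st()
for c in('top','side'):
    p=read_camera(c)
    for q in('scoop','scoop_grip','scoop_tang'): print(c,q,[(np.round(m['location'],3).tolist(),round(m['p'],2)) for m in mark_of(p,q)][:1])
"
```

```text
t 7.57 q [-0.7   0.32 -0.05  1.19  0.   -0.55] p [ 474.1 -396.7   76.9] yaw 171.59 xz -0.001 zax [ 0.001 -0.    -1.   ] F [-0.9  1.8  6. ] T [0.43 0.08 0.05] grip 10.0 60.3
top scoop [([0.494, -0.4, -0.001], 0.79)]
top scoop_grip [([0.475, -0.4, 0.091], 0.9)]
top scoop_tang [([0.403, -0.385, 0.049], 0.76)]
side scoop [([0.501, -0.398, -0.003], 0.71)]
side scoop_grip [([0.471, -0.397, 0.087], 0.65)]
side scoop_tang [([0.396, -0.384, 0.047], 0.78)]
```

```bash
cat > fit.py <<'E'
from look import *
from scipy.optimize import minimize
def fit(masks,P,x0):
    big=4
    def cost(v):
        c,s=np.cos(v[2]),np.sin(v[2]); W=np.c_[P[:,0]*c-P[:,1]*s+v[0],P[:,0]*s+P[:,1]*c+v[1],P[:,2]]/1000; e=0
        for p,m in masks:
            h=cv2.convexHull((proj(p,W)*16).round().astype(np.int32)); k=np.zeros(m.shape,'uint8'); cv2.fillPoly(k,[h],1,shift=4)
            e+=(k!=m).sum()/m.sum()
        return e
    best=min((minimize(cost,np.array(x0)+np.array(d),method='Nelder-Mead',options=dict(initial_simplex=np.array(x0)+np.array(d)+np.array([[0,0,0],[4,0,0],[0,4,0],[0,0,.03]]),xatol=1e-3,fatol=1e-5)) for d in [(0,0,0),(2,2,.01),(-2,-2,-.01),(2,-2,0)]),key=lambda r:r.fun)
    return best.x.round(3),round(best.fun,4)
E
python3 - <<'E'
from fit import *
P=np.array([[x,y,z] for y in(-98,98) for x,z in((-89,0),(-89,24),(-85,30),(110,30),(88,0))],float)
ms=[]
for c in('top','side'):
    p=snap(c,c+'1'); g=cv2.cvtColor(p['frame'],cv2.COLOR_RGB2GRAY)
    k=(g<62).astype('uint8'); k=cv2.morphologyEx(k,cv2.MORPH_CLOSE,np.ones((9,9)))
    n,l,sx,_=cv2.connectedComponentsWithStats(k); u=proj(p,[[.56,-.01,.004]])[0].round().astype(int)
    m=(l==l[u[1],u[0]]).astype('uint8'); print(c,m.sum(),sx[l[u[1],u[0]]])
    r=fit([(p,m)],P,(577,-10,.113)); print(r); ms.append((p,m))
    if c=='top': tm=m
r=fit(ms,P,(577,-10,.113));print(r); v=r[0]
c,s=np.cos(v[2]),np.sin(v[2])
for p,_ in ms:
    for b in mark_of(p,'ball1')[:8]:
        d=np.array(b['location'])[:2]*1000-v[:2]; print(round(b['p'],2),np.round([d@[c,s],d@[-s,c]],1))
E
```

```text
top 6620 [ 283  196   90   91 6620]
(array([ 5.81825e+02, -1.02110e+01,  1.14000e-01]), np.float64(0.0435))
side 54423 [    0     0   382   436 54423]
(array([ 4.67328e+02, -2.47000e+01,  1.42000e-01]), np.float64(0.8781))
(array([ 5.77742e+02, -9.57200e+00,  1.24000e-01]), np.float64(0.9387))
0.72 [118.5 419.1]
0.59 [56.  61.4]
0.54 [ 56.8 -58. ]
0.49 [24.9  7. ]
0.48 [19.3 65.6]
0.47 [ 14.2 -61.2]
0.41 [ 55.7 -12.9]
0.61 [ 16.  -59.3]
0.58 [ 54.8 -13.6]
0.55 [58.4 58.7]
0.43 [17.6  7.1]
0.43 [16.5 69.8]
0.4 [ 55.6 -57.4]
```

Run:
```python
from fit import *
P=np.array([[x,y,z] for y in(-98,98) for x,z in((-89,0),(-89,24),(-85,30),(110,30),(88,0))],float)
ms=[]
for c in('top','side'):
    p=read_camera(c); g=cv2.cvtColor(p['frame'],cv2.COLOR_RGB2GRAY)
    u=proj(p,[[.56,-.01,.004]])[0].round().astype(int)
    for t in(45,55,65):
        k=(g<t).astype('uint8'); k[:,:u[0]-75]=0;k[:,u[0]+120:]=0; k[:u[1]-75]=0; k[u[1]+90:]=0
        k=cv2.morphologyEx(k,cv2.MORPH_CLOSE,np.ones((9,9)))
        n,l,sx,_=cv2.connectedComponentsWithStats(k)
        m=(l==l[u[1],u[0]]).astype('uint8')
        print(c,t,m.sum(),sx[l[u[1],u[0]]],fit([(p,m)],P,(577,-10,.113)))
        if t==55: ms.append((p,m))
print(fit(ms,P,(577,-10,.113)))
```

```text
top 45 303869 [     0      0    640    480 303869] (array([155.813, 562.425,   1.477]), np.float64(0.9717))
top 55 6568 [ 283  196   90   91 6568] (array([ 5.7933e+02, -1.0224e+01,  1.1400e-01]), np.float64(0.0515))
top 65 6639 [ 283  196   90   91 6639] (array([ 5.80651e+02, -9.93200e+00,  1.18000e-01]), np.float64(0.0479))
side 45 13677 [  241   222   141   165 13677] (array([ 4.8671e+02, -1.7757e+01,  1.0400e-01]), np.float64(0.5329))
side 55 14011 [  241   222   141   165 14011] (array([ 4.84613e+02, -1.62490e+01,  8.50000e-02]), np.float64(0.5338))
side 65 14260 [  241   222   142   165 14260] (array([ 5.64516e+02, -1.03740e+01,  1.25000e-01]), np.float64(0.5577))
(array([ 5.76666e+02, -8.04400e+00,  1.11000e-01]), np.float64(0.6332))
```

Emit:
move_arm --series '[{"wx":0,"wy":0,"wz":0,"x":0,"y":0,"z":0.5,"claw":-1},{"wx":0,"wy":0,"wz":0,"x":0,"y":0,"z":0.9,"claw":-1},{"wx":0,"wy":0,"wz":0,"x":0,"y":0,"z":0.9,"claw":-1},{"wx":0,"wy":0,"wz":0,"x":0,"y":0,"z":0.7,"claw":-1},{"wx":0,"wy":0,"wz":0.4,"x":0.2,"y":0.5,"z":0,"claw":-1},{"wx":0,"wy":0,"wz":0.5,"x":0.3,"y":1,"z":0,"claw":-1},{"wx":0,"wy":0,"wz":0.5,"x":0.3,"y":1,"z":0,"claw":-1},{"wx":0,"wy":0,"wz":0.5,"x":0.2,"y":1,"z":0,"claw":-1}]'

```text
clock: 8.93
eef_pos: [0.5039, -0.2909, 0.1652]
tcp_rot: [-0.001, -0.042, 0.999, 0.0]
ft_force: [-0.4, 0.0, -2.5]
grip_width: 0.0093
grasp_force: 59.3
```

Emit:
move_arm --series '[{"wx":0,"wy":0,"wz":0.27,"x":0.2,"y":1,"z":0,"claw":-1},{"wx":0,"wy":0,"wz":0,"x":0.2,"y":1,"z":0,"claw":-1},{"wx":0,"wy":0,"wz":0,"x":0.1,"y":1,"z":0,"claw":-1},{"wx":0,"wy":0,"wz":0,"x":0,"y":1,"z":0,"claw":-1},{"wx":0,"wy":0,"wz":0,"x":0,"y":1,"z":0,"claw":-1},{"wx":0,"wy":0,"wz":0,"x":0,"y":1,"z":0,"claw":-1},{"wx":0,"wy":0,"wz":0,"x":0,"y":0.8,"z":0,"claw":-1},{"wx":0,"wy":0,"wz":0,"x":0,"y":0.2,"z":0,"claw":-1}]'

```text
clock: 9.6
eef_pos: [0.5183, -0.0787, 0.1656]
tcp_rot: [-0.001, -0.058, 0.998, 0.001]
ft_force: [0.3, -0.7, -2.3]
grip_width: 0.0098
grasp_force: 59.3
```

```bash
python3 -c "
from look import *
st()
for c in('top','side'):
    p=snap(c,c+'2')
    for q in('scoop','scoop_grip','scoop_tang','tray'): print(c,q,[(np.round(m['location'],3).tolist(),round(m['p'],2)) for m in mark_of(p,q)][:1])
    cv2.imwrite('pics/'+c+'2c.png',cv2.resize(cv2.imread('pics/'+c+'2.png')[150:400,200:440],(720,750))[:600])
a=cv2.imread('pics/top2.png')[180:320,240:400];b=cv2.imread('pics/side2.png')[200:340,220:380]
cv2.imwrite('pics/c2.png',cv2.resize(np.hstack([a,b]),(800,350),interpolation=cv2.INTER_CUBIC))
"
```

```text
t 9.6 q [-0.15  0.13 -0.11  1.34  0.   -0.27] p [518.3 -78.7 165.6] yaw -173.31 xz 0.002 zax [-0.002  0.001 -1.   ] F [ 0.3 -0.7 -2.3] T [-0.05  0.   -0.02] grip 9.8 59.3
top scoop [([0.538, -0.075, 0.091], 0.75)]
top scoop_grip [([0.519, -0.08, 0.179], 0.5)]
top scoop_tang []
top tray [([0.573, -0.005, 0.002], 0.79)]
side scoop [([0.544, -0.08, 0.088], 0.85)]
side scoop_grip [([0.516, -0.083, 0.178], 0.6)]
side scoop_tang [([0.443, -0.091, 0.132], 0.58)]
side tray [([0.581, -0.015, -0.003], 0.8)]
```

View pics/c2.png

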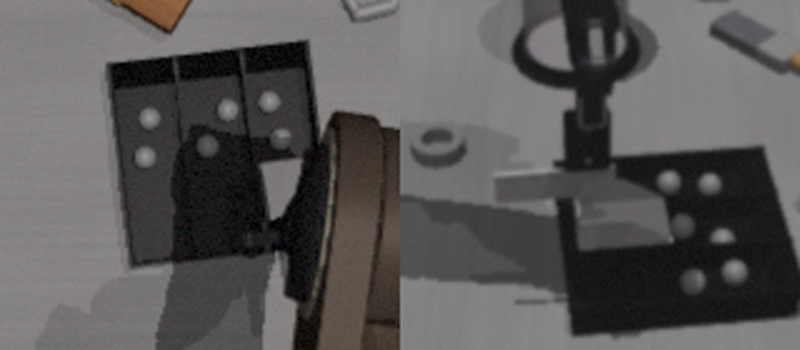

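Emit:
move_arm --series '[{"wx":0,"wy":0,"wz":0,"x":0,"y":0,"z":-0.9,"claw":-1},{"wx":0,"wy":0,"wz":0,"x":0,"y":0,"z":-0.8,"claw":-1},{"wx":0,"wy":0,"wz":0,"x":0,"y":0,"z":0,"claw":-1},{"wx":0,"wy":0,"wz":0,"x":0,"y":0,"z":0,"claw":-1},{"wx":0,"wy":0,"wz":0,"x":0,"y":0,"z":0,"claw":-1},{"wx":0,"wy":0,"wz":0,"x":0,"y":0,"z":0,"claw":-1},{"wx":0,"wy":0,"wz":0,"x":0,"y":0,"z":0,"claw":-1},{"wx":0,"wy":0,"wz":0,"x":0,"y":0,"z":0,"claw":-1}]'

```text
clock: 10.77
eef_pos: [0.5197, -0.0818, 0.1166]
tcp_rot: [0.001, -0.057, 0.998, -0.0]
ft_force: [0.3, -0.1, -2.5]
grip_width: 0.0099
grasp_force: 59.3
```

```bash
python3 -c "
from look import *
st()
p=snap('side','side3')
a=cv2.imread('pics/side3.png')[240:350,250:410]
cv2.imwrite('pics/c3.png',cv2.resize(a,(800,550),interpolation=cv2.INTER_CUBIC))
# expected wall-top lines of troughs & scoop pan for my estimates
def W(o,yaw,P): 
    c,s=np.cos(yaw),np.sin(yaw); P=np.array(P,float); return np.c_[P[:,0]*c-P[:,1]*s+o[0],P[:,0]*s+P[:,1]*c+o[1],P[:,2]]/1000
f=p['frame'][...,::-1].copy()
for y in(-94,-34,-30,30,34,94):
    q=(proj(p,W((579.5,-10.2),.114,[(-85,y,30),(100,y,30)]))*16).astype(int); cv2.line(f,q[0],q[1],(0,255,0),1,16,4)
cv2.imwrite('pics/c3.png',cv2.resize(f[240:350,250:410],(800,550),interpolation=cv2.INTER_CUBIC))
"
```

```text
t 10.77 q [-0.16  0.14 -0.2   1.23  0.   -0.27] p [519.7 -81.8 116.6] yaw -173.49 xz -0.002 zax [ 0.002 -0.    -1.   ] F [ 0.3 -0.1 -2.5] T [-0.   -0.02  0.03] grip 9.9 59.3
```

View pics/c3.png

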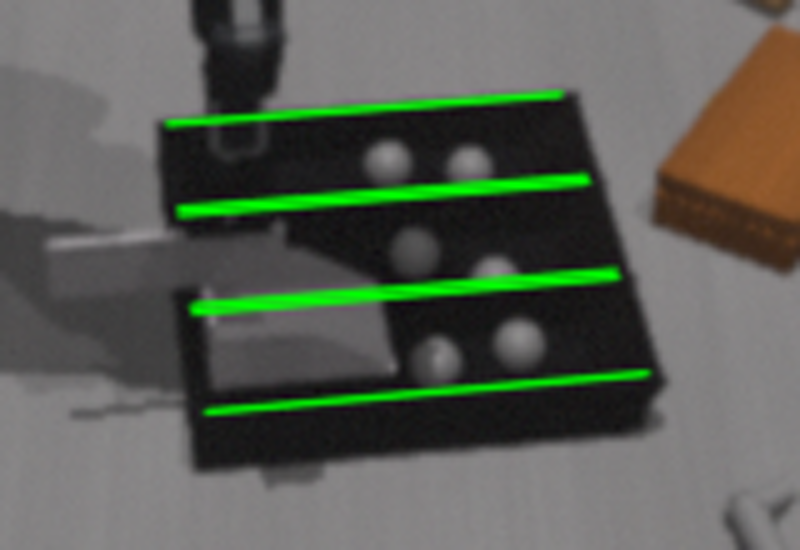

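Emit:
move_arm --series '[{"wx":0,"wy":0,"wz":0,"x":0,"y":0,"z":-0.3,"claw":-1},{"wx":0,"wy":0,"wz":0,"x":0,"y":0,"z":-0.2,"claw":-1},{"wx":0,"wy":0,"wz":0,"x":0,"y":0,"z":0,"claw":-1},{"wx":0,"wy":0,"wz":0,"x":0,"y":0,"z":0,"claw":-1},{"wx":0,"wy":0,"wz":0,"x":0,"y":0,"z":0,"claw":-1},{"wx":0,"wy":0,"wz":0,"x":0,"y":0,"z":0,"claw":-1},{"wx":0,"wy":0,"wz":0,"x":0,"y":0,"z":0,"claw":-1},{"wx":0,"wy":0,"wz":0,"x":0,"y":0,"z":0,"claw":-1}]'

```text
clock: 11.48
eef_pos: [0.5191, -0.0817, 0.1006]
tcp_rot: [0.0, -0.057, 0.998, -0.0]
ft_force: [-0.4, -0.7, -2.0]
grip_width: 0.0096
grasp_force: 59.3
```

Emit:
move_arm --series '[{"wx":0,"wy":0,"wz":0,"x":0,"y":0,"z":-0.3,"claw":-1},{"wx":0,"wy":0,"wz":0,"x":0,"y":0,"z":-0.2,"claw":-1},{"wx":0,"wy":0,"wz":0,"x":0,"y":0,"z":0,"claw":-1},{"wx":0,"wy":0,"wz":0,"x":0,"y":0,"z":0,"claw":-1},{"wx":0,"wy":0,"wz":0,"x":0,"y":0,"z":0,"claw":-1},{"wx":0,"wy":0,"wz":0,"x":0,"y":0,"z":0,"claw":-1},{"wx":0,"wy":0,"wz":0,"x":0,"y":0,"z":0,"claw":-1},{"wx":0,"wy":0,"wz":0,"x":0,"y":0,"z":0,"claw":-1}]'

```text
clock: 12.15
eef_pos: [0.5191, -0.0817, 0.0856]
tcp_rot: [0.0, -0.057, 0.998, -0.0]
ft_force: [-0.3, 0.1, -2.4]
grip_width: 0.01
grasp_force: 59.3
```

Emit:
move_arm --series '[{"wx":0,"wy":0,"wz":0,"x":0,"y":0,"z":-0.17,"claw":-1},{"wx":0,"wy":0,"wz":0,"x":0,"y":0,"z":0,"claw":-1},{"wx":0,"wy":0,"wz":0,"x":0,"y":0,"z":0,"claw":-1},{"wx":0,"wy":0,"wz":0,"x":0.1,"y":0.01,"z":0,"claw":-1},{"wx":0,"wy":0,"wz":0,"x":0.2,"y":0.02,"z":0,"claw":-1},{"wx":0,"wy":0,"wz":0,"x":0.25,"y":0.03,"z":0,"claw":-1},{"wx":0,"wy":0,"wz":0,"x":0.25,"y":0.03,"z":0,"claw":-1},{"wx":0,"wy":0,"wz":0,"x":0.2,"y":0.02,"z":0,"claw":-1}]'

```text
clock: 12.82
eef_pos: [0.5479, -0.0789, 0.082]
tcp_rot: [-0.001, -0.057, 0.998, -0.001]
ft_force: [-21.8, -0.5, 35.5]
grip_width: 0.0096
grasp_force: 64.2
```

```bash
python3 -c "
from look import *
st()
p=snap('side','side4'); q=snap('top','top4')
cv2.imwrite('pics/c4.png',cv2.resize(np.hstack([cv2.imread('pics/side4.png')[240:350,250:410],cv2.imread('pics/top4.png')[185:295,260:420]]),(800,275),interpolation=cv2.INTER_CUBIC))
"
```

```text
t 12.82 q [-0.14  0.2  -0.2   1.17 -0.   -0.26] p [547.9 -78.9  82. ] yaw -173.51 xz 0.002 zax [-0.002 -0.002 -1.   ] F [-21.8  -0.5  35.5] T [-0.15  4.71  0.03] grip 9.6 64.2
```

View pics/c4.png

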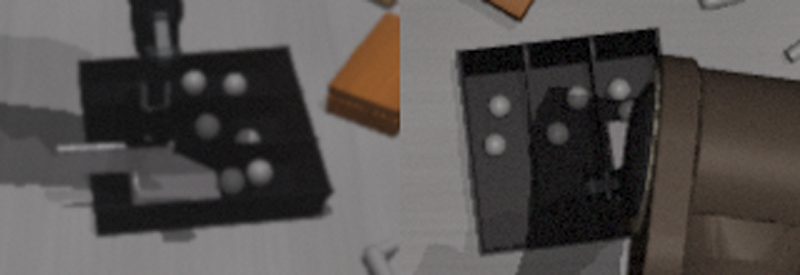

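Emit:
move_arm --series '[{"wx":0,"wy":0,"wz":0,"x":0,"y":0,"z":0.04,"claw":-1},{"wx":0,"wy":0,"wz":0,"x":0.2,"y":0.02,"z":0,"claw":-1},{"wx":0,"wy":0,"wz":0,"x":0.2,"y":0.03,"z":0,"claw":-1},{"wx":0,"wy":0,"wz":0,"x":0.2,"y":0.02,"z":0,"claw":-1},{"wx":0,"wy":0,"wz":0,"x":0.2,"y":0.02,"z":0,"claw":-1},{"wx":0,"wy":0,"wz":0,"x":0.2,"y":0.02,"z":0,"claw":-1},{"wx":0,"wy":0,"wz":0,"x":0.1,"y":0.01,"z":0,"claw":-1},{"wx":0,"wy":0,"wz":0,"x":0,"y":0,"z":0,"claw":-1}]'

```text
clock: 13.58
eef_pos: [0.5828, -0.0748, 0.083]
tcp_rot: [0.001, -0.057, 0.998, -0.0]
ft_force: [-8.3, 1.0, 18.0]
grip_width: 0.0102
grasp_force: 62.9
```

```bash
cat >> look.py <<'E'
def two(n):
    p=snap('side','s'+n); q=snap('top','t'+n)
    cv2.imwrite(f'pics/c{n}.png',cv2.resize(np.hstack([cv2.imread(f'pics/s{n}.png')[240:350,250:410],cv2.imread(f'pics/t{n}.png')[185:295,260:420]]),(800,275),interpolation=cv2.INTER_CUBIC))
    return p,q
def balls(*ps):
    c,s=np.cos(.114),np.sin(.114)
    for p in ps:
        out=[]
        for b in mark_of(p,'ball1')[:9]:
            l=np.array(b['location'])*1000; d=l[:2]-[579.5,-10.2]; out.append([round(d@[c,s]),round(d@[-s,c]),round(l[2]),round(b['p'],2)])
        print('balls(tray)',out)
E
python3 -c "
from look import *
s,M=st()
balls(*two('5'))
"
```

```text
t 13.58 q [-0.13  0.26 -0.12  1.18 -0.   -0.24] p [582.8 -74.8  83. ] yaw -173.49 xz -0.001 zax [ 0.001 -0.    -1.   ] F [-8.3  1.  18. ] T [ 0.14  1.89 -0.03] grip 10.2 62.9
balls(tray) [[20, 9, 14, 0.61], [53, -14, 14, 0.57], [53, 60, 17, 0.47], [54, -64, 15, 0.46], [69, -54, 14, 0.46]]
balls(tray) [[55, -14, 12, 0.6], [55, 65, 19, 0.51], [17, 67, 16, 0.42], [19, 7, 18, 0.4], [-149, -225, 56, 0.4], [72, -56, 9, 0.39]]
```

Emit:
move_arm --series '[{"wx":0,"wy":0,"wz":0,"x":0,"y":0,"z":0.02,"claw":-1},{"wx":0,"wy":0,"wz":0,"x":0.15,"y":0.02,"z":0,"claw":-1},{"wx":0,"wy":0,"wz":0,"x":0.15,"y":0.02,"z":0,"claw":-1},{"wx":0,"wy":0,"wz":0,"x":0.1,"y":0.01,"z":0,"claw":-1},{"wx":0,"wy":0,"wz":0,"x":0.1,"y":0.01,"z":0,"claw":-1},{"wx":0,"wy":0,"wz":0,"x":0.1,"y":0.01,"z":0,"claw":-1},{"wx":0,"wy":0,"wz":0,"x":0.07,"y":0.01,"z":0,"claw":-1},{"wx":0,"wy":0,"wz":0,"x":0,"y":0,"z":0,"claw":-1}]'

```text
clock: 14.45
eef_pos: [0.6022, -0.0726, 0.0856]
tcp_rot: [0.001, -0.057, 0.998, -0.001]
ft_force: [-12.5, 0.2, 24.9]
grip_width: 0.0098
grasp_force: 64.0
```

```bash
python3 -c "
from look import *
s,M=st()
balls(*two('6'))
"
```

```text
t 14.45 q [-0.12  0.3  -0.07  1.2  -0.   -0.23] p [602.2 -72.6  85.6] yaw -173.5 xz -0.002 zax [ 0.002 -0.001 -1.   ] F [-12.5   0.2  24.9] T [-0.05  2.99 -0.03] grip 9.8 64.0
balls(tray) [[13, 69, 16, 0.56], [55, 58, 20, 0.56], [54, -14, 14, 0.55], [75, -70, 17, 0.4], [78, -45, 16, 0.39]]
balls(tray) [[54, -16, 12, 0.64], [20, 4, 19, 0.52], [15, 70, 15, 0.44], [78, -51, 13, 0.4]]
```

View pics/c6.png

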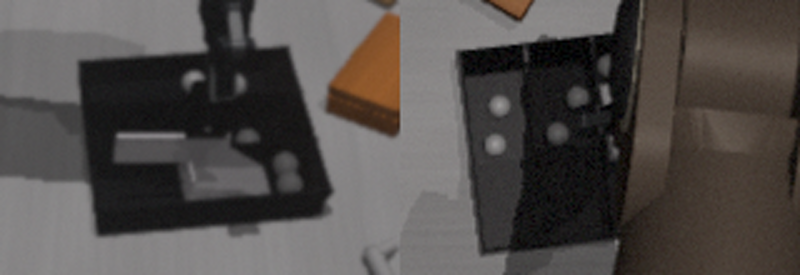

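```bash
cat >> look.py <<'E'
SC=np.array([[0,0,0],[-27,0,90],[-100,0,48.]])
def scoop(*ps,verbose=True):
    """least squares fit of x,z,pitch of the scoop relative to TCP (yaw from tool) from marks"""
    s=sense(); M=R.from_quat(s['tcp_rot'][[1,2,3,0]]).as_matrix(); xs=-M[:,0]; ys=-M[:,1]*-1
    xs=xs/np.linalg.norm(xs); A=np.c_[xs,-M[:,1]*0,-M[:,2]]
    for p in ps:
        obs=[]
        for q in('scoop','scoop_grip','scoop_tang'):
            l=[m for m in mark_of(p,q)]
            l=[np.array(m['location'])*1000-s['eef_pos']*1000 for m in l if np.linalg.norm(np.array(m['location'])-s['eef_pos'])<.16][:1]
            obs.append(np.round([l[0]@xs,l[0]@M[:,1],-l[0]@M[:,2]],1).tolist() if l else None)
        print('scoop in tool (fwd,lat,up): origin,grip,tang',obs)
E
python3 -c "
from look import *
for i in range(2): scoop(read_camera('side'),read_camera('top'))
p=cv2.imread('pics/s6.png')[255:335,270:390]; cv2.imwrite('pics/c7.png',cv2.resize(cv2.convertScaleAbs(p,alpha=1.6),(800,533),interpolation=cv2.INTER_CUBIC))
"
```

```text
scoop in tool (fwd,lat,up): origin,grip,tang [[6.9, -0.5, -78.3], [-8.8, -0.2, 12.2], [-86.6, -3.2, -20.9]]
scoop in tool (fwd,lat,up): origin,grip,tang [[4.8, 2.6, -74.8], [-2.3, -4.0, 14.8], [-20.5, 68.6, -84.6]]
scoop in tool (fwd,lat,up): origin,grip,tang [[5.5, -4.0, -78.5], [-7.9, 1.2, 13.4], [-86.2, -4.2, -20.1]]
scoop in tool (fwd,lat,up): origin,grip,tang [[3.8, 1.5, -78.4], [-8.2, -1.7, 15.7], None]
```

View pics/c7.png

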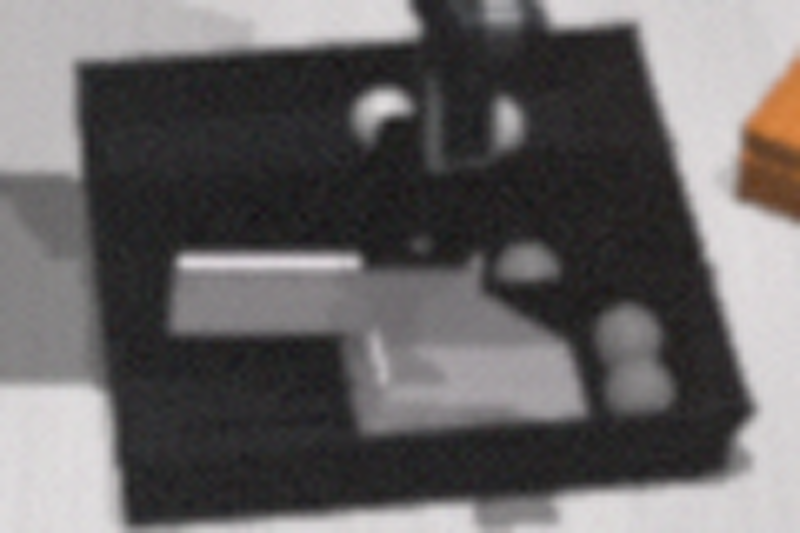

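Emit:
move_arm --series '[{"wx":0,"wy":0,"wz":0,"x":0,"y":0,"z":0.2,"claw":-1},{"wx":0,"wy":0,"wz":0,"x":-0.5,"y":-0.06,"z":0,"claw":-1},{"wx":0.11,"wy":-0.99,"wz":0,"x":0,"y":0,"z":0,"claw":-1},{"wx":0,"wy":0,"wz":0,"x":0,"y":0,"z":0,"claw":-1},{"wx":0,"wy":0,"wz":0,"x":0,"y":0,"z":0,"claw":-1},{"wx":0,"wy":0,"wz":0,"x":0,"y":0,"z":0,"claw":-1},{"wx":0,"wy":0,"wz":0,"x":0,"y":0,"z":0,"claw":-1},{"wx":0,"wy":0,"wz":0,"x":0,"y":0,"z":0,"claw":-1}]'

```text
clock: 16.12
eef_pos: [0.5894, -0.0743, 0.0891]
tcp_rot: [0.06, -0.057, 0.997, 0.003]
ft_force: [0.4, 0.5, -2.2]
grip_width: 0.0098
grasp_force: 60.7
```

```bash
cat >> look.py <<'E'
def pitch(*ps):
    "world-frame vertical-plane fit: pitch(nose-down +), origin fwd/up rel TCP in heading frame"
    s=sense(); M=R.from_quat(s['tcp_rot'][[1,2,3,0]]).as_matrix(); h=-M[:,0].copy(); h[2]=0; h/=np.linalg.norm(h)
    L=[];O=[]
    for p in ps:
        for q,l in zip(('scoop','scoop_grip','scoop_tang'),SC):
            ms=[np.array(m['location'])*1000-s['eef_pos']*1000 for m in mark_of(p,q) if np.linalg.norm(np.array(m['location'])-s['eef_pos'])<.13 and m['p']>.3]
            if ms: L.append(l[[0,2]]);O.append([ms[0]@h,ms[0][2]])
    L=np.array(L);O=np.array(O);a=L-L.mean(0);b=O-O.mean(0)
    an=np.arctan2((a[:,0]*b[:,1]-a[:,1]*b[:,0]).sum(),(a*b).sum()); c,d=np.cos(an),np.sin(an)
    o=O.mean(0)-np.array([[c,-d],[d,c]])@L.mean(0)
    res=O-(L@np.array([[c,-d],[d,c]]).T+o)
    print('pitch nose-up deg',round(np.degrees(an),1),'origin fwd,up',o.round(1),'n',len(L),'rms',round(np.sqrt((res**2).mean()),1),'tool tilt',np.degrees(np.arcsin(M[2,0])*-1).round(1) )
    n=s['eef_pos'][:2]*1000+h[:2]*(o[0]+37.5*c)-[579.5,-10.2]; k,t=np.cos(.114),np.sin(.114)
    print('nose tray x,y',(n@[k,t]).round(1),(n@[-t,k]).round(1),'nose z',round(s['eef_pos'][2]*1000+o[1]+37.5*d,1))
E
python3 -c "
from look import *
st()
pitch(*[read_camera(c) for c in ('side','top','side','top','side')][-4:])
"
```

```text
t 16.12 q [-0.14  0.17 -0.23  1.05  0.03 -0.25] p [589.4 -74.3  89.1] yaw -173.47 xz -0.121 zax [ 0.12   0.013 -0.993] F [ 0.4  0.5 -2.2] T [-0.06  0.17 -0.07] grip 9.8 60.7
pitch nose-up deg 1.5 origin fwd,up [ 20.  -76.6] n 10 rms 2.4 tool tilt 6.8
nose tray x,y 58.4 -64.5 nose z 12.5
```

Emit:
move_arm --series '[{"wx":-0.03,"wy":0.3,"wz":0,"x":0,"y":0,"z":0,"claw":-1},{"wx":0,"wy":0,"wz":0,"x":0,"y":0,"z":-0.2,"claw":-1},{"wx":0,"wy":0,"wz":0,"x":0,"y":0,"z":0,"claw":-1},{"wx":0,"wy":0,"wz":0,"x":0,"y":0,"z":0,"claw":-1},{"wx":0,"wy":0,"wz":0,"x":0,"y":0,"z":0,"claw":-1},{"wx":0,"wy":0,"wz":0,"x":0,"y":0,"z":0,"claw":-1},{"wx":0,"wy":0,"wz":0,"x":0,"y":0,"z":0,"claw":-1},{"wx":0,"wy":0,"wz":0,"x":0,"y":0,"z":0,"claw":-1}]'

```text
clock: 17.63
eef_pos: [0.5871, -0.0742, 0.0824]
tcp_rot: [0.042, -0.057, 0.998, 0.002]
ft_force: [-0.3, -0.4, -1.9]
grip_width: 0.0098
grasp_force: 60.7
```

Emit:
move_arm --series '[{"wx":0,"wy":0,"wz":0,"x":0,"y":0,"z":-0.04,"claw":-1},{"wx":0,"wy":0,"wz":0,"x":0,"y":0,"z":0,"claw":-1},{"wx":0,"wy":0,"wz":0,"x":0,"y":0,"z":0,"claw":-1},{"wx":0,"wy":0,"wz":0,"x":0,"y":0,"z":0,"claw":-1},{"wx":0,"wy":0,"wz":0,"x":0,"y":0,"z":0,"claw":-1},{"wx":0,"wy":0,"wz":0,"x":0,"y":0,"z":0,"claw":-1},{"wx":0,"wy":0,"wz":0,"x":0,"y":0,"z":0,"claw":-1},{"wx":0,"wy":0,"wz":0,"x":0,"y":0,"z":0,"claw":-1}]'

```text
clock: 18.3
eef_pos: [0.5871, -0.0742, 0.0809]
tcp_rot: [0.042, -0.057, 0.998, 0.002]
ft_force: [0.5, -0.2, -2.6]
grip_width: 0.0098
grasp_force: 60.7
```

Emit:
move_arm --series '[{"wx":0,"wy":0,"wz":0,"x":0,"y":0,"z":-0.03,"claw":-1},{"wx":0,"wy":0,"wz":0,"x":0,"y":0,"z":0,"claw":-1},{"wx":0,"wy":0,"wz":0,"x":0,"y":0,"z":0,"claw":-1},{"wx":0,"wy":0,"wz":0,"x":0,"y":0,"z":0,"claw":-1},{"wx":0,"wy":0,"wz":0,"x":0,"y":0,"z":0,"claw":-1},{"wx":0,"wy":0,"wz":0,"x":0,"y":0,"z":0,"claw":-1},{"wx":0,"wy":0,"wz":0,"x":0,"y":0,"z":0,"claw":-1},{"wx":0,"wy":0,"wz":0,"x":0,"y":0,"z":0,"claw":-1}]'

```text
clock: 18.97
eef_pos: [0.5871, -0.0741, 0.0805]
tcp_rot: [0.042, -0.057, 0.998, 0.002]
ft_force: [-4.2, 1.0, 6.2]
grip_width: 0.0095
grasp_force: 61.7
```

Emit:
move_arm --series '[{"wx":0,"wy":0,"wz":0,"x":0,"y":0,"z":-0.02,"claw":-1},{"wx":0,"wy":0,"wz":0,"x":0,"y":0,"z":0,"claw":-1},{"wx":0,"wy":0,"wz":0,"x":0,"y":0,"z":0,"claw":-1},{"wx":0,"wy":0,"wz":0,"x":0,"y":0,"z":0,"claw":-1},{"wx":0,"wy":0,"wz":0,"x":0,"y":0,"z":0,"claw":-1},{"wx":0,"wy":0,"wz":0,"x":0,"y":0,"z":0,"claw":-1},{"wx":0,"wy":0,"wz":0,"x":0,"y":0,"z":0,"claw":-1},{"wx":0,"wy":0,"wz":0,"x":0,"y":0,"z":0,"claw":-1}]'

```text
clock: 19.63
eef_pos: [0.5871, -0.074, 0.0805]
tcp_rot: [0.042, -0.057, 0.997, 0.002]
ft_force: [-4.6, 1.6, 8.7]
grip_width: 0.01
grasp_force: 62.1
```

```bash
python3 -c "
from look import *
st()
pitch(*[read_camera(c) for c in ('side','top','side','side')])
"
```

```text
t 19.63 q [-0.14  0.2  -0.21  1.08  0.02 -0.25] p [587.1 -74.   80.5] yaw -173.48 xz -0.084 zax [ 0.084  0.01  -0.996] F [-4.6  1.6  8.7] T [0.27 1.07 0.  ] grip 10.0 62.1
pitch nose-up deg 0.2 origin fwd,up [ 17.5 -78.2] n 11 rms 2.5 tool tilt 4.8
nose tray x,y 55.3 -64.3 nose z 2.5
```

Emit:
move_arm --series '[{"wx":0,"wy":0,"wz":0,"x":0,"y":0,"z":0.015,"claw":-1},{"wx":0,"wy":0,"wz":0,"x":0.15,"y":0.017,"z":0,"claw":-1},{"wx":0,"wy":0,"wz":0,"x":0.15,"y":0.017,"z":0,"claw":-1},{"wx":0,"wy":0,"wz":0,"x":0.15,"y":0.017,"z":0,"claw":-1},{"wx":0,"wy":0,"wz":0,"x":0.15,"y":0.017,"z":0,"claw":-1},{"wx":0,"wy":0,"wz":0,"x":0.1,"y":0.011,"z":0,"claw":-1},{"wx":0,"wy":0,"wz":0,"x":0.1,"y":0.011,"z":0,"claw":-1},{"wx":0,"wy":0,"wz":0,"x":0,"y":0,"z":0,"claw":-1}]'

```text
clock: 21.1
eef_pos: [0.612, -0.0719, 0.0824]
tcp_rot: [0.043, -0.057, 0.997, 0.002]
ft_force: [-7.8, -0.6, 15.0]
grip_width: 0.0096
grasp_force: 63.3
```

```bash
python3 -c "
from look import *
st()
p=[*two('8'),*[read_camera(c) for c in ('side','side')]]
pitch(*p);balls(*p[:2])
"
```

```text
t 21.1 q [-0.13  0.25 -0.15  1.09  0.02 -0.24] p [612.  -71.9  82.4] yaw -173.5 xz -0.086 zax [ 0.086  0.008 -0.996] F [-7.8 -0.6 15. ] T [0.06 1.33 0.04] grip 9.6 63.3
pitch nose-up deg -3.3 origin fwd,up [  8.4 -87. ] n 11 rms 18.7 tool tilt 4.9
nose tray x,y 70.9 -65.1 nose z -6.9
balls(tray) [[55, -12, 14, 0.52], [77, -46, 14, 0.47], [78, -68, 15, 0.44], [17, 71, 15, 0.43]]
balls(tray) [[53, -16, 12, 0.5], [14, 70, 16, 0.5], [51, 64, 15, 0.43], [21, 9, 17, 0.42], [79, -53, 14, 0.37]]
```

Emit:
move_arm --series '[{"wx":0,"wy":0,"wz":0,"x":-0.1,"y":-0.011,"z":0.03,"claw":-1},{"wx":0.05,"wy":-0.45,"wz":0,"x":0,"y":0,"z":0,"claw":-1},{"wx":0,"wy":0,"wz":0,"x":0,"y":0,"z":-0.03,"claw":-1},{"wx":0,"wy":0,"wz":0,"x":0,"y":0,"z":-0.03,"claw":-1},{"wx":0,"wy":0,"wz":0,"x":0,"y":0,"z":0,"claw":-1},{"wx":0,"wy":0,"wz":0,"x":0,"y":0,"z":0,"claw":-1},{"wx":0,"wy":0,"wz":0,"x":0,"y":0,"z":0,"claw":-1},{"wx":0,"wy":0,"wz":0,"x":0,"y":0,"z":0,"claw":-1}]'

```text
clock: 22.67
eef_pos: [0.6088, -0.0719, 0.0803]
tcp_rot: [0.07, -0.057, 0.996, 0.004]
ft_force: [-4.4, 1.0, 10.6]
grip_width: 0.0099
grasp_force: 62.5
```

```bash
sed -i 's/    L=np.array(L);O=np.array(O);a=/    L=np.array(L);O=np.array(O);k=np.linalg.norm(O-np.median(O-L,0)-L,axis=1)<25;L,O=L[k],O[k];a=/' look.py; python3 -c "
from look import *
st()
p=[read_camera(c) for c in ('side','side','side','top')]
pitch(*p);balls(*p[2:])
"
```

```text
t 22.67 q [-0.14  0.2  -0.22  1.02  0.03 -0.25] p [608.8 -71.9  80.3] yaw -173.49 xz -0.139 zax [ 0.138  0.015 -0.99 ] F [-4.4  1.  10.6] T [ 0.14  0.69 -0.01] grip 9.9 62.5
pitch nose-up deg -0.1 origin fwd,up [ 14.  -77.2] n 10 rms 1.9 tool tilt 8.0
nose tray x,y 73.6 -64.7 nose z 3.0
balls(tray) [[52, -10, 16, 0.6], [80, -70, 14, 0.5], [77, -46, 13, 0.46], [16, 70, 16, 0.38], [54, 61, 17, 0.35]]
balls(tray) [[81, -49, 13, 0.65], [19, 8, 19, 0.63], [14, 68, 17, 0.61], [76, -72, 12, 0.49], [52, 64, 15, 0.49], [51, -14, 11, 0.42]]
```

Emit:
move_arm --series '[{"wx":0,"wy":0,"wz":0,"x":0,"y":0,"z":0.04,"claw":-1},{"wx":0,"wy":0,"wz":0,"x":0,"y":0,"z":0,"claw":-1},{"wx":0,"wy":0,"wz":0,"x":0.1,"y":0.011,"z":0,"claw":-1},{"wx":0,"wy":0,"wz":0,"x":0.1,"y":0.011,"z":0,"claw":-1},{"wx":0,"wy":0,"wz":0,"x":0.1,"y":0.011,"z":0,"claw":-1},{"wx":0,"wy":0,"wz":0,"x":0.05,"y":0.005,"z":0,"claw":-1},{"wx":0,"wy":0,"wz":0,"x":0,"y":0,"z":0,"claw":-1},{"wx":0,"wy":0,"wz":0,"x":0,"y":0,"z":0,"claw":-1}]'

```text
clock: 24.23
eef_pos: [0.6175, -0.0711, 0.0825]
tcp_rot: [0.068, -0.056, 0.996, 0.003]
ft_force: [-14.7, -0.3, 20.7]
grip_width: 0.01
grasp_force: 64.0
```

```bash
python3 -c "
from look import *
st()
p=[*two('9'),*[read_camera(c) for c in ('side','side')]]
pitch(*p);balls(*p[:2])
"
```

```text
t 24.23 q [-0.13  0.21 -0.2   1.03  0.03 -0.24] p [617.5 -71.1  82.5] yaw -173.51 xz -0.137 zax [ 0.136  0.014 -0.991] F [-14.7  -0.3  20.7] T [-0.13  2.76  0.03] grip 10.0 64.0
pitch nose-up deg -2.3 origin fwd,up [  9.  -78.3] n 11 rms 2.3 tool tilt 7.9
nose tray x,y 77.2 -64.9 nose z 2.6
balls(tray) [[113, 423, -1, 0.59], [80, -67, 15, 0.56], [51, -12, 18, 0.54], [78, -44, 16, 0.37]]
balls(tray) [[79, -48, 12, 0.63], [16, 68, 14, 0.61], [52, 63, 18, 0.51], [18, 5, 18, 0.5], [78, -74, 13, 0.44], [51, -12, 10, 0.38]]
```

View pics/c9.png

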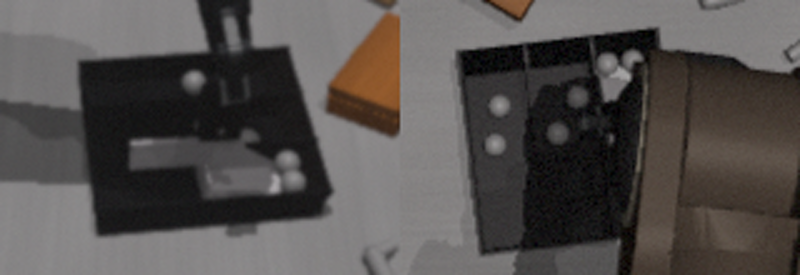

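Emit:
move_arm --series '[{"wx":0,"wy":0,"wz":0,"x":-0.2,"y":-0.02,"z":0.07,"claw":-1},{"wx":0.04,"wy":-0.38,"wz":0,"x":0,"y":0.05,"z":0,"claw":-1},{"wx":0,"wy":0,"wz":0,"x":0,"y":0,"z":0,"claw":-1},{"wx":0,"wy":0,"wz":0,"x":0,"y":0,"z":-0.05,"claw":-1},{"wx":0,"wy":0,"wz":0,"x":0,"y":0,"z":-0.05,"claw":-1},{"wx":0,"wy":0,"wz":0,"x":0,"y":0,"z":0,"claw":-1},{"wx":0,"wy":0,"wz":0,"x":0,"y":0,"z":0,"claw":-1},{"wx":0,"wy":0,"wz":0,"x":0,"y":0,"z":0,"claw":-1}]'

```text
clock: 25.8
eef_pos: [0.614, -0.0697, 0.0806]
tcp_rot: [0.092, -0.057, 0.994, 0.005]
ft_force: [-1.8, 1.0, 8.0]
grip_width: 0.0099
grasp_force: 62.2
```

```bash
python3 -c "
from look import *
st()
p=[read_camera(c) for c in ('side','side','side','top')]
pitch(*p);balls(*p[2:])
"
```

```text
t 25.8 q [-0.14  0.17 -0.26  0.96  0.05 -0.25] p [614.  -69.7  80.6] yaw -173.47 xz -0.184 zax [ 0.183  0.02  -0.983] F [-1.8  1.   8. ] T [0.09 0.55 0.04] grip 9.9 62.2
pitch nose-up deg 0.8 origin fwd,up [ 12.4 -77.1] n 10 rms 2.0 tool tilt 10.6
nose tray x,y 77.4 -63.0 nose z 4.0
balls(tray) [[80, -45, 15, 0.54], [81, -65, 17, 0.51], [50, -15, 16, 0.44], [14, 68, 17, 0.36]]
balls(tray) [[171, -166, -3, 0.56], [55, 66, 15, 0.55], [81, -49, 14, 0.53], [-195, 162, -3, 0.47], [22, 12, 17, 0.46], [51, -11, 10, 0.42], [16, 71, 15, 0.42], [79, -69, 15, 0.4]]
```

Emit:
move_arm --series '[{"wx":0,"wy":0,"wz":0,"x":0.05,"y":0.005,"z":0.05,"claw":-1},{"wx":0,"wy":0,"wz":0,"x":0.1,"y":0.01,"z":0.01,"claw":-1},{"wx":0,"wy":0,"wz":0,"x":0.1,"y":0.01,"z":0.01,"claw":-1},{"wx":0.02,"wy":-0.2,"wz":0,"x":0,"y":0,"z":0,"claw":-1},{"wx":0.05,"wy":-0.5,"wz":0,"x":-0.08,"y":-0.01,"z":0,"claw":-1},{"wx":0.08,"wy":-0.7,"wz":0,"x":-0.12,"y":-0.014,"z":0,"claw":-1},{"wx":0.08,"wy":-0.7,"wz":0,"x":-0.12,"y":-0.014,"z":0,"claw":-1},{"wx":0,"wy":0,"wz":0,"x":0,"y":0,"z":0,"claw":-1}]'

```text
clock: 27.37
eef_pos: [0.611, -0.0702, 0.0845]
tcp_rot: [0.222, -0.055, 0.973, 0.011]
ft_force: [-1.7, 0.3, 8.6]
grip_width: 0.01
grasp_force: 63.4
```

```bash
python3 -c "
from look import *
st()
p=[*two('10'),*[read_camera(c) for c in ('side','side')]]
pitch(*p);balls(*p[:2])
"
```

```text
t 27.37 q [-0.18 -0.03 -0.56  0.61  0.12 -0.27] p [611.  -70.2  84.5] yaw -173.45 xz -0.434 zax [ 0.431  0.047 -0.901] F [-1.7  0.3  8.6] T [0.14 0.16 0.16] grip 10.0 63.4
pitch nose-up deg 10.8 origin fwd,up [ 21.3 -75.6] n 11 rms 1.7 tool tilt 25.4
nose tray x,y 84.2 -63.4 nose z 15.9
balls(tray) [[64, -51, 24, 0.5], [60, -68, 29, 0.45], [170, 258, -5, 0.42], [50, -14, 14, 0.39]]
balls(tray) [[53, -16, 12, 0.62], [20, 8, 20, 0.57], [52, 65, 18, 0.53], [48, -74, 22, 0.52], [18, 71, 15, 0.41], [57, -56, 22, 0.4]]
```

View pics/c10.png

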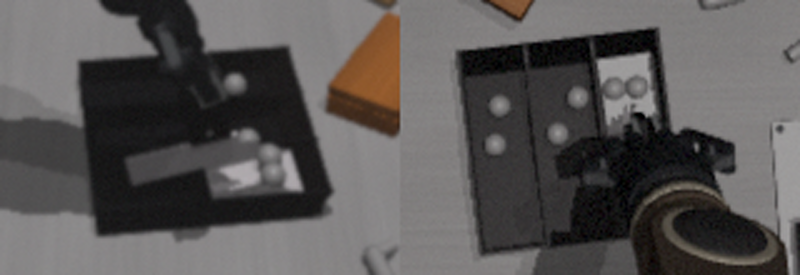

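Emit:
move_arm --series '[{"wx":0,"wy":0,"wz":0,"x":0,"y":0,"z":0.3,"claw":-1},{"wx":0.07,"wy":-0.6,"wz":0,"x":-0.15,"y":-0.02,"z":0.4,"claw":-1},{"wx":0.07,"wy":-0.6,"wz":0,"x":-0.15,"y":-0.02,"z":0.5,"claw":-1},{"wx":0,"wy":0,"wz":0,"x":0,"y":0,"z":0.8,"claw":-1},{"wx":0,"wy":0,"wz":0,"x":0,"y":0,"z":1,"claw":-1},{"wx":0,"wy":0,"wz":0,"x":0,"y":0,"z":1,"claw":-1},{"wx":0,"wy":0,"wz":0,"x":0,"y":0,"z":1,"claw":-1},{"wx":0,"wy":0,"wz":0,"x":0,"y":0,"z":0.7,"claw":-1}]'

```text
clock: 28.93
eef_pos: [0.6017, -0.0714, 0.255]
tcp_rot: [0.287, -0.054, 0.956, 0.016]
ft_force: [1.1, -0.2, -3.0]
grip_width: 0.0098
grasp_force: 62.1
```

```bash
python3 -c "
from look import *
st()
p=[read_camera(c) for c in ('side','top','side')]
pitch(*p);balls(*p[:2])
"
```

```text
t 28.93 q [-0.21 -0.2  -0.39  0.82  0.18 -0.28] p [601.7 -71.4 255. ] yaw -173.47 xz -0.551 zax [ 0.547  0.061 -0.835] F [ 1.1 -0.2 -3. ] T [-0.12  0.81 -0.01] grip 9.8 62.1
pitch nose-up deg 20.3 origin fwd,up [ 34.8 -66.2] n 7 rms 3.0 tool tilt 33.4
nose tray x,y 85.6 -63.5 nose z 200.6
balls(tray) [[172, 262, -2, 0.61], [21, -50, 188, 0.57], [19, 9, 15, 0.57], [16, 72, 15, 0.54], [24, -72, 191, 0.48], [54, 62, 20, 0.43], [53, -15, 15, 0.39]]
balls(tray) [[51, -13, 11, 0.58], [13, 71, 12, 0.51], [25, -54, 191, 0.5], [53, 66, 15, 0.47], [18, 5, 19, 0.44], [-194, 164, 0, 0.44]]
```

Emit:
move_arm --series '[{"wx":0,"wy":0,"wz":0,"x":-0.3,"y":0.4,"z":0.3,"claw":-1},{"wx":0,"wy":0,"wz":0,"x":-0.4,"y":0.8,"z":0.2,"claw":-1},{"wx":0,"wy":0,"wz":0,"x":-0.5,"y":1,"z":0,"claw":-1},{"wx":0,"wy":0,"wz":0,"x":-0.5,"y":1,"z":0,"claw":-1},{"wx":0,"wy":0,"wz":0,"x":-0.5,"y":1,"z":0,"claw":-1},{"wx":0,"wy":0,"wz":0,"x":-0.5,"y":1,"z":0,"claw":-1},{"wx":0,"wy":0,"wz":0,"x":-0.5,"y":1,"z":0,"claw":-1},{"wx":0,"wy":0,"wz":0,"x":-0.5,"y":1,"z":0,"claw":-1}]'

```text
clock: 30.3
eef_pos: [0.489, 0.146, 0.2684]
tcp_rot: [0.287, -0.054, 0.956, 0.016]
ft_force: [0.7, 0.9, -3.6]
grip_width: 0.0097
grasp_force: 62.1
```

Emit:
move_arm --series '[{"wx":0,"wy":0,"wz":0,"x":-0.5,"y":1,"z":0,"claw":-1},{"wx":0,"wy":0,"wz":0,"x":-0.5,"y":1,"z":0,"claw":-1},{"wx":0,"wy":0,"wz":0,"x":-0.5,"y":1,"z":0,"claw":-1},{"wx":0,"wy":0,"wz":0,"x":-0.5,"y":1,"z":0,"claw":-1},{"wx":0,"wy":0,"wz":0,"x":-0.5,"y":0.7,"z":0,"claw":-1},{"wx":0,"wy":0,"wz":0,"x":-0.3,"y":0.3,"z":0,"claw":-1},{"wx":0,"wy":0,"wz":0,"x":0,"y":0,"z":0,"claw":-1},{"wx":0,"wy":0,"wz":0,"x":0,"y":0,"z":0,"claw":-1}]'

```text
clock: 30.97
eef_pos: [0.4057, 0.2956, 0.2678]
tcp_rot: [0.287, -0.055, 0.956, 0.016]
ft_force: [0.5, 0.1, -3.6]
grip_width: 0.0095
grasp_force: 62.1
```

```bash
python3 -c "
from look import *
st()
p=[read_camera(c) for c in ('side','top','side')]
pitch(*p)
for q in p[:2]: print([(np.round(b['location'],3).tolist(),round(b['p'],2)) for b in mark_of(q,'ball1')], [(np.round(b['location'],3).tolist(),round(b['p'],2)) for b in mark_of(q,'funnel_mouth')][:1])
"
```

```text
t 30.97 q [ 0.88 -0.32 -0.43  1.02 -0.39  0.68] p [405.7 295.6 267.8] yaw -173.36 xz -0.55 zax [ 0.546  0.063 -0.835] F [ 0.5  0.1 -3.6] T [-0.15  0.87  0.01] grip 9.5 62.1
pitch nose-up deg 19.9 origin fwd,up [ 33.9 -69.8] n 9 rms 2.5 tool tilt 33.4
nose tray x,y -67.9 321.7 nose z 210.7
[([0.631, -0.017, 0.013], 0.51), ([0.598, 0.002, 0.013], 0.48), ([0.586, 0.061, 0.014], 0.46), ([0.629, 0.055, 0.018], 0.43), ([0.409, 0.309, 0.204], 0.41)] [([0.499, 0.295, 0.161], 0.67)]
[([0.411, 0.304, 0.2], 0.59), ([0.412, 0.284, 0.197], 0.57), ([0.585, 0.059, 0.017], 0.56), ([0.622, 0.061, 0.017], 0.5), ([0.599, -0.004, 0.018], 0.43), ([0.634, -0.018, 0.012], 0.4), ([0.721, 0.269, 0.004], 0.31)] [([0.499, 0.297, 0.162], 0.63)]
```

Emit:
move_arm --series '[{"wx":-0.08,"wy":0.8,"wz":0,"x":0.25,"y":0,"z":-0.05,"claw":-1},{"wx":-0.08,"wy":0.8,"wz":0,"x":0.25,"y":0,"z":-0.05,"claw":-1},{"wx":-0.08,"wy":0.8,"wz":0,"x":0.27,"y":0,"z":-0.05,"claw":-1},{"wx":-0.08,"wy":0.8,"wz":0,"x":0.27,"y":0,"z":-0.05,"claw":-1},{"wx":-0.07,"wy":0.6,"wz":0,"x":0.25,"y":0,"z":-0.05,"claw":-1},{"wx":-0.07,"wy":0.6,"wz":0,"x":0.2,"y":0,"z":-0.05,"claw":-1},{"wx":-0.07,"wy":0.6,"wz":0,"x":0.2,"y":0,"z":-0.05,"claw":-1},{"wx":-0.07,"wy":0.6,"wz":0,"x":0.2,"y":0,"z":-0.05,"claw":-1}]'

```text
clock: 32.43
eef_pos: [0.4645, 0.2948, 0.2556]
tcp_rot: [-0.048, -0.056, 0.997, -0.001]
ft_force: [-0.2, -0.2, -3.7]
grip_width: 0.0099
grasp_force: 62.0
```

Emit:
move_arm --series '[{"wx":-0.07,"wy":0.6,"wz":0,"x":0.2,"y":0,"z":0,"claw":-1},{"wx":-0.07,"wy":0.6,"wz":0,"x":0.2,"y":0,"z":0,"claw":-1},{"wx":-0.07,"wy":0.6,"wz":0,"x":0.2,"y":0,"z":0,"claw":-1},{"wx":0,"wy":0,"wz":0,"x":0,"y":0,"z":0,"claw":-1},{"wx":0,"wy":0,"wz":0,"x":0,"y":0,"z":0,"claw":-1},{"wx":0,"wy":0,"wz":0,"x":0,"y":0,"z":0,"claw":-1},{"wx":0,"wy":0,"wz":0,"x":0,"y":0,"z":0,"claw":-1},{"wx":0,"wy":0,"wz":0,"x":0,"y":0,"z":0,"claw":-1}]'

```text
clock: 33.1
eef_pos: [0.4804, 0.2947, 0.2575]
tcp_rot: [-0.153, -0.055, 0.987, -0.007]
ft_force: [-1.1, -0.4, -2.7]
grip_width: 0.0098
grasp_force: 62.2
```

```bash
python3 -c "
from look import *
st()
p=[snap('side','sp'),snap('top','tp')]
pitch(*p)
for q in p[:2]: print([(np.round(b['location'],3).tolist(),round(b['p'],2)) for b in mark_of(q,'ball1')])
cv2.imwrite('pics/cp.png',cv2.resize(np.hstack([cv2.imread('pics/sp.png')[90:290,220:420],cv2.imread('pics/tp.png')[190:390,110:310]]),(800,400),interpolation=cv2.INTER_CUBIC))
"
```

```text
t 33.1 q [0.48 0.49 0.54 1.9  0.11 0.36] p [480.4 294.7 257.5] yaw -173.54 xz 0.302 zax [-0.301 -0.031 -0.953] F [-1.1 -0.4 -2.7] T [-0.   -0.48  0.02] grip 9.8 62.2
pitch nose-up deg 0.0 origin fwd,up [ 20.8 -70.1] n 2 rms 1.3 tool tilt -17.6
nose tray x,y -5.4 314.1 nose z 187.2
[([0.589, 0.062, 0.016], 0.62), ([0.634, -0.016, 0.016], 0.48), ([0.599, -0.0, 0.013], 0.47), ([0.627, 0.058, 0.019], 0.38)]
[([0.584, 0.059, 0.017], 0.63), ([0.636, -0.017, 0.013], 0.58), ([0.477, 0.292, 0.281], 0.5), ([0.625, 0.057, 0.018], 0.46), ([0.598, -0.002, 0.018], 0.45)]
```

View pics/cp.png

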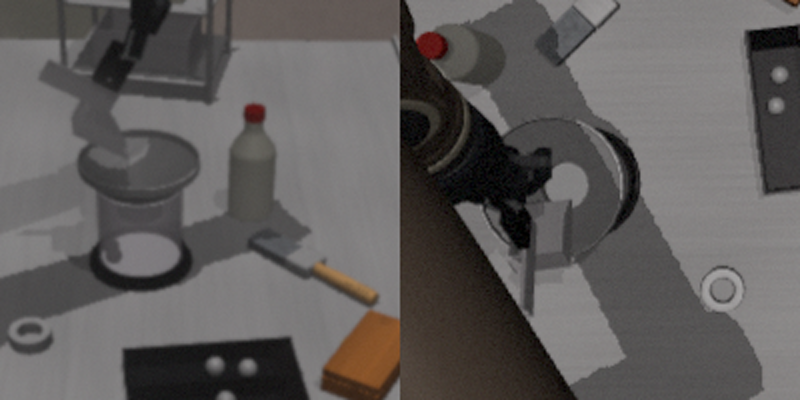

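Emit:
move_arm --series '[{"wx":0,"wy":0,"wz":0,"x":-0.3,"y":0,"z":1,"claw":-1},{"wx":0.08,"wy":-0.74,"wz":0,"x":0,"y":-0.2,"z":0.3,"claw":-1},{"wx":0.08,"wy":-0.74,"wz":0,"x":0,"y":-0.5,"z":0,"claw":-1},{"wx":0.08,"wy":-0.74,"wz":0,"x":0,"y":-0.8,"z":0,"claw":-1},{"wx":0.08,"wy":-0.74,"wz":0,"x":0,"y":-1,"z":0,"claw":-1},{"wx":0.08,"wy":-0.74,"wz":0,"x":0.1,"y":-1,"z":0,"claw":-1},{"wx":0.08,"wy":-0.74,"wz":0,"x":0.3,"y":-1,"z":0,"claw":-1},{"wx":0,"wy":0,"wz":0,"x":0.3,"y":-1,"z":0,"claw":-1}]'

```text
clock: 34.27
eef_pos: [0.4885, 0.1279, 0.2941]
tcp_rot: [0.114, -0.056, 0.992, 0.006]
ft_force: [-0.6, -0.1, -3.3]
grip_width: 0.0097
grasp_force: 62.1
```

Emit:
move_arm --series '[{"wx":0,"wy":0,"wz":0,"x":0.3,"y":-1,"z":-0.3,"claw":-1},{"wx":0,"wy":0,"wz":0,"x":0.3,"y":-1,"z":-0.6,"claw":-1},{"wx":0,"wy":0,"wz":0,"x":0.3,"y":-1,"z":-0.8,"claw":-1},{"wx":0,"wy":0,"wz":0,"x":0.3,"y":-1,"z":-0.8,"claw":-1},{"wx":0,"wy":0,"wz":0,"x":0.2,"y":-0.6,"z":-0.8,"claw":-1},{"wx":0,"wy":0,"wz":0,"x":0.1,"y":-0.3,"z":-0.5,"claw":-1},{"wx":0,"wy":0,"wz":0,"x":0,"y":0,"z":0,"claw":-1},{"wx":0,"wy":0,"wz":0,"x":0,"y":0,"z":0,"claw":-1}]'

```text
clock: 34.93
eef_pos: [0.5371, -0.0176, 0.1795]
tcp_rot: [0.111, -0.055, 0.992, 0.006]
ft_force: [0.2, 0.2, -2.1]
grip_width: 0.0098
grasp_force: 62.1
```

```bash
python3 -c "
from look import *
st()
p=[read_camera(c) for c in ('side','top','side','side')]
pitch(*p);balls(*p[:2])
for q in p[:2]: print([(np.round(b['location'],3).tolist(),round(b['p'],2)) for b in mark_of(q,'ball1')])
"
```

```text
t 34.93 q [-0.06 -0.04 -0.28  1.11  0.04 -0.16] p [537.1 -17.6 179.5] yaw -173.7 xz -0.22 zax [ 0.219  0.025 -0.975] F [ 0.2  0.2 -2.1] T [-0.04  0.26 -0.03] grip 9.8 62.1
pitch nose-up deg -1.0 origin fwd,up [  6.9 -79.7] n 10 rms 1.9 tool tilt 13.0
nose tray x,y 3.3 -1.7 nose z 101.8
balls(tray) [[14, 73, 13, 0.61], [17, 10, 13, 0.57], [52, -15, 18, 0.43], [56, 62, 19, 0.39]]
balls(tray) [[50, 63, 19, 0.64], [16, 71, 14, 0.63], [20, 8, 17, 0.43], [53, -11, 10, 0.41]]
[([0.585, 0.064, 0.013], 0.61), ([0.596, 0.001, 0.013], 0.57), ([0.633, -0.019, 0.018], 0.43), ([0.628, 0.058, 0.019], 0.39)]
[([0.622, 0.058, 0.019], 0.64), ([0.587, 0.062, 0.014], 0.63), ([0.598, -0.0, 0.017], 0.43), ([0.633, -0.015, 0.01], 0.41)]
```

Emit:
move_arm --series '[{"wx":0.02,"wy":-0.15,"wz":0.02,"x":-0.2,"y":0.07,"z":-0.7,"claw":-1},{"wx":0,"wy":0,"wz":0,"x":0,"y":0,"z":-1,"claw":-1},{"wx":0,"wy":0,"wz":0,"x":0,"y":0,"z":-0.3,"claw":-1},{"wx":0,"wy":0,"wz":0,"x":0,"y":0,"z":0,"claw":-1},{"wx":0,"wy":0,"wz":0,"x":0,"y":0,"z":0,"claw":-1},{"wx":0,"wy":0,"wz":0,"x":0,"y":0,"z":-0.5,"claw":-1},{"wx":0,"wy":0,"wz":0,"x":0,"y":0,"z":-0.5,"claw":-1},{"wx":0,"wy":0,"wz":0,"x":0,"y":0,"z":0,"claw":-1}]'

```text
clock: 36.6
eef_pos: [0.5318, -0.0153, 0.0896]
tcp_rot: [0.12, -0.056, 0.991, 0.007]
ft_force: [-0.8, 0.7, -2.8]
grip_width: 0.0099
grasp_force: 62.1
```

Emit:
move_arm --series '[{"wx":0,"wy":0,"wz":0,"x":0,"y":0,"z":0,"claw":-1},{"wx":0,"wy":0,"wz":0,"x":0,"y":0,"z":0,"claw":-1},{"wx":0,"wy":0,"wz":0,"x":0,"y":0,"z":0,"claw":-1},{"wx":0,"wy":0,"wz":0,"x":0,"y":0,"z":0,"claw":-1},{"wx":0,"wy":0,"wz":0,"x":0,"y":0,"z":0,"claw":-1},{"wx":0,"wy":0,"wz":0,"x":0,"y":0,"z":0,"claw":-1},{"wx":0,"wy":0,"wz":0,"x":0,"y":0,"z":0,"claw":-1},{"wx":0,"wy":0,"wz":0,"x":0,"y":0,"z":0,"claw":-1}]'

```text
clock: 37.27
eef_pos: [0.5322, -0.0153, 0.0904]
tcp_rot: [0.121, -0.056, 0.991, 0.007]
ft_force: [0.6, 0.5, -2.0]
grip_width: 0.0097
grasp_force: 62.1
```

```bash
python3 -c "
from look import *
st()
p=[read_camera(c) for c in ('side','top','side','side')]
pitch(*p)
"
```

```text
t 37.27 q [-0.05 -0.04 -0.48  0.89  0.04 -0.16] p [532.2 -15.3  90.4] yaw -173.49 xz -0.241 zax [ 0.239  0.027 -0.971] F [ 0.6  0.5 -2. ] T [ 0.04  0.29 -0.01] grip 9.7 62.1
pitch nose-up deg 0.1 origin fwd,up [  8.9 -77.9] n 9 rms 2.5 tool tilt 13.9
nose tray x,y -1.3 0.3 nose z 12.4
```

Emit:
move_arm --series '[{"wx":0,"wy":0,"wz":0,"x":0,"y":0,"z":-0.24,"claw":-1},{"wx":0,"wy":0,"wz":0,"x":0,"y":0,"z":0,"claw":-1},{"wx":0,"wy":0,"wz":0,"x":0,"y":0,"z":0,"claw":-1},{"wx":0,"wy":0,"wz":0,"x":0,"y":0,"z":0,"claw":-1},{"wx":0,"wy":0,"wz":0,"x":0,"y":0,"z":0,"claw":-1},{"wx":0,"wy":0,"wz":0,"x":0,"y":0,"z":0,"claw":-1},{"wx":0,"wy":0,"wz":0,"x":0,"y":0,"z":0,"claw":-1},{"wx":0,"wy":0,"wz":0,"x":0,"y":0,"z":0,"claw":-1}]'

```text
clock: 38.73
eef_pos: [0.5322, -0.0153, 0.0833]
tcp_rot: [0.121, -0.056, 0.991, 0.007]
ft_force: [-0.3, 0.4, -3.1]
grip_width: 0.0098
grasp_force: 62.1
```

Emit:
move_arm --series '[{"wx":0,"wy":0,"wz":0,"x":0,"y":0,"z":-0.03,"claw":-1},{"wx":0,"wy":0,"wz":0,"x":0,"y":0,"z":0,"claw":-1},{"wx":0,"wy":0,"wz":0,"x":0,"y":0,"z":0,"claw":-1},{"wx":0,"wy":0,"wz":0,"x":0,"y":0,"z":0,"claw":-1},{"wx":0,"wy":0,"wz":0,"x":0,"y":0,"z":0,"claw":-1},{"wx":0,"wy":0,"wz":0,"x":0,"y":0,"z":0,"claw":-1},{"wx":0,"wy":0,"wz":0,"x":0,"y":0,"z":0,"claw":-1},{"wx":0,"wy":0,"wz":0,"x":0,"y":0,"z":0,"claw":-1}]'

```text
clock: 39.4
eef_pos: [0.5322, -0.0153, 0.0823]
tcp_rot: [0.121, -0.056, 0.991, 0.007]
ft_force: [0.1, -0.3, -3.0]
grip_width: 0.0099
grasp_force: 62.1
```

Emit:
move_arm --series '[{"wx":0,"wy":0,"wz":0,"x":0,"y":0,"z":-0.02,"claw":-1},{"wx":0,"wy":0,"wz":0,"x":0.2,"y":0.023,"z":0,"claw":-1},{"wx":0,"wy":0,"wz":0,"x":0.3,"y":0.034,"z":0,"claw":-1},{"wx":0,"wy":0,"wz":0,"x":0.3,"y":0.034,"z":0,"claw":-1},{"wx":0,"wy":0,"wz":0,"x":0.3,"y":0.034,"z":0,"claw":-1},{"wx":0,"wy":0,"wz":0,"x":0.3,"y":0.034,"z":0,"claw":-1},{"wx":0,"wy":0,"wz":0,"x":0.3,"y":0.034,"z":0,"claw":-1},{"wx":0,"wy":0,"wz":0,"x":0.2,"y":0.023,"z":0,"claw":-1}]'

```text
clock: 40.07
eef_pos: [0.5906, -0.0086, 0.0815]
tcp_rot: [0.121, -0.057, 0.991, 0.007]
ft_force: [1.1, 0.9, -2.0]
grip_width: 0.0097
grasp_force: 62.1
```

```bash
python3 -c "
from look import *
st()
p=[read_camera(c) for c in ('side','top','side','side')]
pitch(*p); balls(*p[:2])
"
```

```text
t 40.07 q [-0.03  0.07 -0.39  0.87  0.04 -0.14] p [590.6  -8.6  81.5] yaw -173.47 xz -0.241 zax [ 0.239  0.028 -0.971] F [ 1.1  0.9 -2. ] T [-0.07  0.32 -0.04] grip 9.7 62.1
pitch nose-up deg 1.2 origin fwd,up [ 11.3 -78.6] n 10 rms 2.1 tool tilt 13.9
nose tray x,y 58.4 0.4 nose z 3.5
balls(tray) [[67, 8, 14, 0.51], [70, -12, 16, 0.45], [53, 62, 19, 0.43]]
balls(tray) [[76, 7, 18, 0.57], [75, -15, 11, 0.55], [17, 67, 15, 0.39]]
```

Emit:
move_arm --series '[{"wx":0,"wy":0,"wz":0,"x":0.3,"y":0.034,"z":0,"claw":-1},{"wx":0,"wy":0,"wz":0,"x":0.2,"y":0.023,"z":0,"claw":-1},{"wx":0,"wy":0,"wz":0,"x":0.1,"y":0.011,"z":0,"claw":-1},{"wx":0,"wy":0,"wz":0,"x":0.1,"y":0.011,"z":0.01,"claw":-1},{"wx":0,"wy":0,"wz":0,"x":0.07,"y":0.008,"z":0.01,"claw":-1},{"wx":0,"wy":0,"wz":0,"x":0,"y":0,"z":0,"claw":-1},{"wx":0,"wy":0,"wz":0,"x":0,"y":0,"z":0,"claw":-1},{"wx":0,"wy":0,"wz":0,"x":0,"y":0,"z":0,"claw":-1}]'

```text
clock: 41.63
eef_pos: [0.6123, -0.0062, 0.0823]
tcp_rot: [0.121, -0.056, 0.991, 0.007]
ft_force: [0.3, 0.2, -3.1]
grip_width: 0.0098
grasp_force: 62.0
```

```bash
python3 -c "
from look import *
st()
p=[read_camera(c) for c in ('side','top','side','side')]
pitch(*p); balls(*p[:2])
"
```

```text
t 41.63 q [-0.03  0.11 -0.34  0.88  0.03 -0.14] p [612.3  -6.2  82.3] yaw -173.48 xz -0.241 zax [ 0.239  0.028 -0.971] F [ 0.3  0.2 -3.1] T [-0.06  0.43  0.  ] grip 9.8 62.0
pitch nose-up deg -0.2 origin fwd,up [  8.  -77.9] n 9 rms 2.1 tool tilt 13.9
nose tray x,y 78.4 0.2 nose z 4.3
balls(tray) [[80, 11, 17, 0.63], [58, 61, 14, 0.57], [84, -11, 17, 0.45]]
balls(tray) [[53, 62, 16, 0.63], [17, 69, 14, 0.5], [83, -13, 13, 0.38], [83, 9, 22, 0.37]]
```

Emit:
move_arm --series '[{"wx":0,"wy":0,"wz":0,"x":0.08,"y":0.009,"z":0.01,"claw":-1},{"wx":0,"wy":0,"wz":0,"x":0.08,"y":0.009,"z":0.01,"claw":-1},{"wx":0,"wy":0,"wz":0,"x":0.05,"y":0.006,"z":0.01,"claw":-1},{"wx":0.02,"wy":-0.2,"wz":0,"x":0,"y":0,"z":0,"claw":-1},{"wx":0.05,"wy":-0.5,"wz":0,"x":-0.08,"y":-0.01,"z":0.05,"claw":-1},{"wx":0.08,"wy":-0.7,"wz":0,"x":-0.12,"y":-0.014,"z":0.1,"claw":-1},{"wx":0.08,"wy":-0.7,"wz":0,"x":-0.12,"y":-0.014,"z":0.1,"claw":-1},{"wx":0,"wy":0,"wz":0,"x":0,"y":0,"z":0,"claw":-1}]'

```text
clock: 43.2
eef_pos: [0.6021, -0.0066, 0.0854]
tcp_rot: [0.242, -0.055, 0.969, 0.014]
ft_force: [-3.2, 0.1, -4.1]
grip_width: 0.0095
grasp_force: 62.1
```

```bash
python3 -c "
from look import *
st()
p=[*two('11'),read_camera('side')]
pitch(*p); balls(*p[:2])
"
```

```text
t 43.2 q [-0.05 -0.09 -0.63  0.54  0.08 -0.15] p [602.1  -6.6  85.4] yaw -173.53 xz -0.471 zax [ 0.468  0.053 -0.882] F [-3.2  0.1 -4.1] T [-0.07  1.17 -0.03] grip 9.5 62.1
pitch nose-up deg 13.3 origin fwd,up [ 20.8 -77.7] n 7 rms 3.0 tool tilt 28.4
nose tray x,y 87.6 0.1 nose z 22.6
balls(tray) [[63, -11, 30, 0.64], [54, 60, 18, 0.62], [60, 13, 27, 0.4]]
balls(tray) [[52, 63, 19, 0.65], [50, 9, 31, 0.64], [49, -12, 25, 0.63], [17, 68, 14, 0.49]]
```

View pics/c11.png

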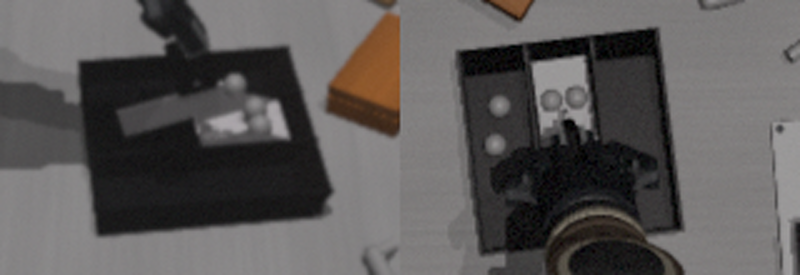

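Emit:
move_arm --series '[{"wx":0,"wy":0,"wz":0,"x":0,"y":0,"z":0.3,"claw":-1},{"wx":0.07,"wy":-0.6,"wz":0,"x":-0.15,"y":-0.02,"z":0.4,"claw":-1},{"wx":0.05,"wy":-0.5,"wz":0,"x":-0.15,"y":-0.02,"z":0.5,"claw":-1},{"wx":0,"wy":0,"wz":0,"x":0,"y":0,"z":0.8,"claw":-1},{"wx":0,"wy":0,"wz":0,"x":0,"y":0,"z":1,"claw":-1},{"wx":0,"wy":0,"wz":0,"x":0,"y":0,"z":1,"claw":-1},{"wx":0,"wy":0,"wz":0,"x":0,"y":0,"z":1,"claw":-1},{"wx":0,"wy":0,"wz":0,"x":0,"y":0.1,"z":1,"claw":-1}]'

```text
clock: 44.57
eef_pos: [0.5994, -0.0051, 0.2731]
tcp_rot: [0.309, -0.054, 0.949, 0.017]
ft_force: [1.9, -0.7, -2.6]
grip_width: 0.01
grasp_force: 62.1
```

Emit:
move_arm --series '[{"wx":0,"wy":0,"wz":0,"x":-0.3,"y":0.4,"z":0.1,"claw":-1},{"wx":0,"wy":0,"wz":0,"x":-0.5,"y":0.8,"z":0,"claw":-1},{"wx":0,"wy":0,"wz":0,"x":-0.6,"y":1,"z":0,"claw":-1},{"wx":0,"wy":0,"wz":0,"x":-0.6,"y":1,"z":0,"claw":-1},{"wx":0,"wy":0,"wz":0,"x":-0.6,"y":1,"z":0,"claw":-1},{"wx":0,"wy":0,"wz":0,"x":-0.6,"y":1,"z":0,"claw":-1},{"wx":0,"wy":0,"wz":0,"x":-0.6,"y":1,"z":0,"claw":-1},{"wx":0,"wy":0,"wz":0,"x":-0.6,"y":1,"z":0,"claw":-1}]'

```text
clock: 45.23
eef_pos: [0.4665, 0.2122, 0.275]
tcp_rot: [0.31, -0.054, 0.949, 0.018]
ft_force: [0.4, 1.0, -4.2]
grip_width: 0.01
grasp_force: 62.1
```

Emit:
move_arm --series '[{"wx":0,"wy":0,"wz":0,"x":-0.6,"y":1,"z":0,"claw":-1},{"wx":0,"wy":0,"wz":0,"x":-0.6,"y":1,"z":0,"claw":-1},{"wx":0,"wy":0,"wz":0,"x":-0.4,"y":0.6,"z":0,"claw":-1},{"wx":0,"wy":0,"wz":0,"x":-0.1,"y":0.2,"z":0,"claw":-1},{"wx":0,"wy":0,"wz":0,"x":0,"y":0,"z":0,"claw":-1},{"wx":0,"wy":0,"wz":0,"x":0,"y":0,"z":0,"claw":-1},{"wx":0,"wy":0,"wz":0,"x":0,"y":0,"z":0,"claw":-1},{"wx":0,"wy":0,"wz":0,"x":0,"y":0,"z":0,"claw":-1}]'

```text
clock: 45.9
eef_pos: [0.4175, 0.294, 0.2739]
tcp_rot: [0.309, -0.053, 0.949, 0.017]
ft_force: [-0.1, 0.2, -3.5]
grip_width: 0.0098
grasp_force: 62.1
```

```bash
python3 -c "
from look import *
st()
p=[read_camera(c) for c in ('side','top','side')]
pitch(*p)
for q in p[:2]: print([(np.round(b['location'],3).tolist(),round(b['p'],2)) for b in mark_of(q,'ball1')])
"
```

```text
t 45.9 q [ 0.88 -0.33 -0.45  0.97 -0.42  0.66] p [417.5 294.  273.9] yaw -173.55 xz -0.589 zax [ 0.585  0.064 -0.808] F [-0.1  0.2 -3.5] T [-0.15  0.95  0.02] grip 9.8 62.1
pitch nose-up deg 22.0 origin fwd,up [ 37.  -68.6] n 7 rms 2.5 tool tilt 36.1
nose tray x,y -54.6 320.8 nose z 219.2
[([0.587, 0.061, 0.018], 0.56), ([0.626, 0.056, 0.018], 0.51), ([0.432, 0.287, 0.209], 0.5), ([0.426, 0.309, 0.211], 0.41)]
[([0.426, 0.285, 0.204], 0.63), ([0.624, 0.059, 0.014], 0.57), ([0.428, 0.306, 0.214], 0.55), ([0.588, 0.061, 0.018], 0.39)]
```

Emit:
move_arm --series '[{"wx":-0.08,"wy":0.8,"wz":0,"x":0.2,"y":0.02,"z":-0.07,"claw":-1},{"wx":-0.08,"wy":0.8,"wz":0,"x":0.2,"y":0.02,"z":-0.07,"claw":-1},{"wx":-0.08,"wy":0.8,"wz":0,"x":0.22,"y":0,"z":-0.07,"claw":-1},{"wx":-0.08,"wy":0.8,"wz":0,"x":0.22,"y":0,"z":-0.07,"claw":-1},{"wx":-0.07,"wy":0.6,"wz":0,"x":0.2,"y":0,"z":-0.07,"claw":-1},{"wx":-0.07,"wy":0.6,"wz":0,"x":0.2,"y":0,"z":-0.07,"claw":-1},{"wx":-0.07,"wy":0.6,"wz":0,"x":0.2,"y":0,"z":-0.07,"claw":-1},{"wx":-0.07,"wy":0.6,"wz":0,"x":0.2,"y":0,"z":-0.07,"claw":-1}]'

```text
clock: 47.27
eef_pos: [0.4675, 0.2966, 0.2572]
tcp_rot: [-0.024, -0.056, 0.998, 0.0]
ft_force: [0.3, 0.7, -3.0]
grip_width: 0.0094
grasp_force: 62.0
```

Emit:
move_arm --series '[{"wx":-0.07,"wy":0.65,"wz":0,"x":0.2,"y":0,"z":0,"claw":-1},{"wx":-0.07,"wy":0.7,"wz":0,"x":0.2,"y":0,"z":0,"claw":-1},{"wx":-0.07,"wy":0.7,"wz":0,"x":0.2,"y":0,"z":0,"claw":-1},{"wx":0,"wy":0,"wz":0,"x":0,"y":0,"z":0,"claw":-1},{"wx":0,"wy":0,"wz":0,"x":0,"y":0,"z":0,"claw":-1},{"wx":0,"wy":0,"wz":0,"x":0,"y":0,"z":0,"claw":-1},{"wx":0,"wy":0,"wz":0,"x":0,"y":0,"z":0,"claw":-1},{"wx":0,"wy":0,"wz":0,"x":0,"y":0,"z":0,"claw":-1}]'

```text
clock: 47.93
eef_pos: [0.4834, 0.2965, 0.2594]
tcp_rot: [-0.144, -0.056, 0.988, -0.005]
ft_force: [-0.2, -0.0, -2.1]
grip_width: 0.01
grasp_force: 62.2
```

```bash
python3 -c "
from look import *
st()
p=[snap('side','sp2'),snap('top','tp2')]
for q in p[:2]: print([(np.round(b['location'],3).tolist(),round(b['p'],2)) for b in mark_of(q,'ball1')])
cv2.imwrite('pics/cp2.png',cv2.resize(np.hstack([cv2.imread('pics/sp2.png')[90:290,220:420],cv2.imread('pics/tp2.png')[190:390,110:310]]),(800,400),interpolation=cv2.INTER_CUBIC))
"
```

```text
t 47.93 q [0.49 0.48 0.53 1.89 0.11 0.36] p [483.4 296.5 259.4] yaw -173.46 xz 0.285 zax [-0.284 -0.026 -0.958] F [-0.2 -0.  -2.1] T [-0.   -0.49 -0.02] grip 10.0 62.2
[([0.588, 0.061, 0.015], 0.54), ([0.628, 0.055, 0.021], 0.43), ([0.704, -0.271, 0.003], 0.16)]
[([0.767, 0.073, 0.001], 0.7), ([0.622, 0.058, 0.016], 0.5), ([0.586, 0.059, 0.019], 0.48), ([0.509, 0.328, 0.028], 0.42), ([0.52, 0.298, 0.02], 0.38), ([0.7, -0.277, 0.002], 0.28)]
```

View pics/cp2.png

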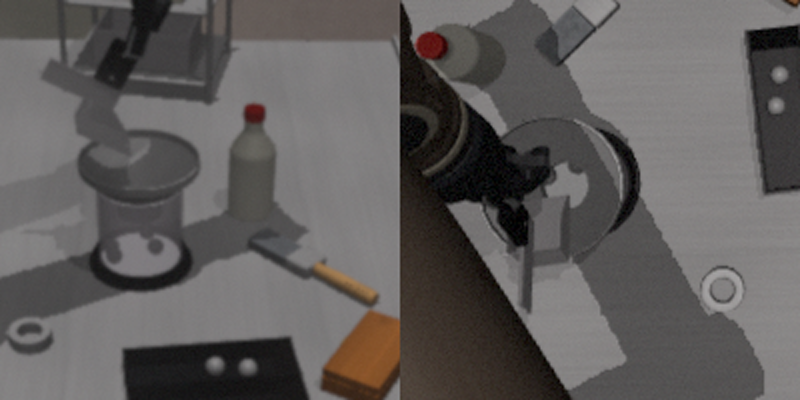

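Emit:
move_arm --series '[{"wx":0,"wy":0,"wz":0,"x":-0.3,"y":0,"z":1,"claw":-1},{"wx":0.08,"wy":-0.75,"wz":0,"x":0,"y":-0.2,"z":0.3,"claw":-1},{"wx":0.08,"wy":-0.75,"wz":0,"x":0,"y":-0.5,"z":0,"claw":-1},{"wx":0.08,"wy":-0.75,"wz":0,"x":0,"y":-0.8,"z":0,"claw":-1},{"wx":0.08,"wy":-0.75,"wz":0,"x":0,"y":-1,"z":0,"claw":-1},{"wx":0.08,"wy":-0.75,"wz":0,"x":0.1,"y":-1,"z":0,"claw":-1},{"wx":0.08,"wy":-0.75,"wz":0,"x":0.3,"y":-1,"z":0,"claw":-1},{"wx":0,"wy":0,"wz":0,"x":0.3,"y":-1,"z":0,"claw":-1}]'

```text
clock: 48.8
eef_pos: [0.4909, 0.1297, 0.2958]
tcp_rot: [0.126, -0.057, 0.99, 0.008]
ft_force: [-0.1, 0.2, -2.2]
grip_width: 0.0099
grasp_force: 62.1
```

Emit:
move_arm --series '[{"wx":0,"wy":0,"wz":0,"x":0.3,"y":-1,"z":-0.7,"claw":-1},{"wx":0,"wy":0,"wz":0,"x":0.3,"y":-1,"z":-0.8,"claw":-1},{"wx":0,"wy":0,"wz":0,"x":0.25,"y":-0.6,"z":-0.9,"claw":-1},{"wx":0,"wy":0,"wz":0,"x":0.1,"y":-0.2,"z":-1,"claw":-1},{"wx":0,"wy":0,"wz":0,"x":0,"y":0,"z":-1,"claw":-1},{"wx":0,"wy":0,"wz":0,"x":0,"y":0,"z":-0.6,"claw":-1},{"wx":0,"wy":0,"wz":0,"x":0,"y":0,"z":0,"claw":-1},{"wx":0,"wy":0,"wz":0,"x":0,"y":0,"z":0,"claw":-1}]'

```text
clock: 49.47
eef_pos: [0.5234, 0.0473, 0.1455]
tcp_rot: [0.123, -0.056, 0.991, 0.008]
ft_force: [-0.1, -0.3, -1.5]
grip_width: 0.0094
grasp_force: 62.1
```

```bash
python3 -c "
from look import *
st()
p=[read_camera(c) for c in ('side','top','side','side')]
pitch(*p);balls(*p[:2])
"
```

```text
t 49.47 q [ 0.08 -0.09 -0.4   1.01  0.01 -0.03] p [523.4  47.3 145.5] yaw -173.54 xz -0.245 zax [ 0.243  0.03  -0.97 ] F [-0.1 -0.3 -1.5] T [-0.03  0.26 -0.05] grip 9.4 62.1
pitch nose-up deg 1.2 origin fwd,up [  8.9 -78.5] n 11 rms 2.6 tool tilt 14.5
nose tray x,y -0.3 63.6 nose z 70.5
balls(tray) [[17, 68, 16, 0.43], [56, 61, 18, 0.37]]
balls(tray) [[-21, 313, 18, 0.5], [-29, 346, 26, 0.45], [15, 68, 19, 0.41]]
```

Emit:
move_arm --series '[{"wx":0,"wy":0,"wz":0,"x":-0.07,"y":0,"z":-0.8,"claw":-1},{"wx":0,"wy":0,"wz":0,"x":0,"y":0,"z":-0.5,"claw":-1},{"wx":0,"wy":0,"wz":0,"x":0,"y":0,"z":0,"claw":-1},{"wx":0,"wy":0,"wz":0,"x":0,"y":0,"z":0,"claw":-1},{"wx":0,"wy":0,"wz":0,"x":0,"y":0,"z":-0.3,"claw":-1},{"wx":0,"wy":0,"wz":0,"x":0,"y":0,"z":-0.2,"claw":-1},{"wx":0,"wy":0,"wz":0,"x":0,"y":0,"z":0,"claw":-1},{"wx":0,"wy":0,"wz":0,"x":0,"y":0,"z":0,"claw":-1}]'

```text
clock: 51.03
eef_pos: [0.5224, 0.0474, 0.0917]
tcp_rot: [0.124, -0.056, 0.991, 0.008]
ft_force: [0.2, -0.4, -1.5]
grip_width: 0.0099
grasp_force: 62.1
```

Emit:
move_arm --series '[{"wx":0,"wy":0,"wz":0,"x":0,"y":0,"z":0,"claw":-1},{"wx":0,"wy":0,"wz":0,"x":0,"y":0,"z":0,"claw":-1},{"wx":0,"wy":0,"wz":0,"x":0,"y":0,"z":0,"claw":-1},{"wx":0,"wy":0,"wz":0,"x":0,"y":0,"z":0,"claw":-1},{"wx":0,"wy":0,"wz":0,"x":0,"y":0,"z":0,"claw":-1},{"wx":0,"wy":0,"wz":0,"x":0,"y":0,"z":0,"claw":-1},{"wx":0,"wy":0,"wz":0,"x":0,"y":0,"z":0,"claw":-1},{"wx":0,"wy":0,"wz":0,"x":0,"y":0,"z":0,"claw":-1}]'

```text
clock: 51.7
eef_pos: [0.5225, 0.0474, 0.0918]
tcp_rot: [0.124, -0.056, 0.991, 0.008]
ft_force: [0.3, -0.1, -3.4]
grip_width: 0.0102
grasp_force: 62.1
```

Emit:
move_arm --series '[{"wx":0,"wy":0,"wz":0,"x":0,"y":0,"z":-0.25,"claw":-1},{"wx":0,"wy":0,"wz":0,"x":0,"y":0,"z":-0.08,"claw":-1},{"wx":0,"wy":0,"wz":0,"x":0,"y":0,"z":0,"claw":-1},{"wx":0,"wy":0,"wz":0,"x":0,"y":0,"z":0,"claw":-1},{"wx":0,"wy":0,"wz":0,"x":0,"y":0,"z":0,"claw":-1},{"wx":0,"wy":0,"wz":0,"x":0,"y":0,"z":0,"claw":-1},{"wx":0,"wy":0,"wz":0,"x":0,"y":0,"z":0,"claw":-1},{"wx":0,"wy":0,"wz":0,"x":0,"y":0,"z":0,"claw":-1}]'

```text
clock: 52.37
eef_pos: [0.5226, 0.0474, 0.082]
tcp_rot: [0.124, -0.056, 0.991, 0.008]
ft_force: [0.2, -1.0, -2.0]
grip_width: 0.0097
grasp_force: 62.1
```

```bash
python3 -c "
from look import *
st()
p=[read_camera(c) for c in ('side','top','side','side')]
pitch(*p);balls(*p[:2])
"
```

```text
t 52.37 q [ 0.09 -0.06 -0.52  0.86  0.01 -0.03] p [522.6  47.4  82. ] yaw -173.54 xz -0.246 zax [ 0.245  0.03  -0.969] F [ 0.2 -1.  -2. ] T [-0.07  0.32  0.06] grip 9.7 62.1
pitch nose-up deg 0.8 origin fwd,up [  9.7 -77.6] n 11 rms 2.1 tool tilt 14.3
nose tray x,y -2.8 63.7 nose z 4.9
balls(tray) [[16, 70, 14, 0.55], [53, 58, 21, 0.55], [171, -165, -2, 0.15]]
balls(tray) [[20, 67, 17, 0.63], [-31, 346, 26, 0.4], [-20, 314, 20, 0.4], [51, 62, 14, 0.38]]
```

Emit:
move_arm --series '[{"wx":0,"wy":0,"wz":0,"x":0,"y":0,"z":-0.015,"claw":-1},{"wx":0,"wy":0,"wz":0,"x":0.2,"y":0.023,"z":0,"claw":-1},{"wx":0,"wy":0,"wz":0,"x":0.3,"y":0.034,"z":0,"claw":-1},{"wx":0,"wy":0,"wz":0,"x":0.3,"y":0.034,"z":0,"claw":-1},{"wx":0,"wy":0,"wz":0,"x":0.3,"y":0.034,"z":0,"claw":-1},{"wx":0,"wy":0,"wz":0,"x":0.3,"y":0.034,"z":0,"claw":-1},{"wx":0,"wy":0,"wz":0,"x":0.3,"y":0.034,"z":0,"claw":-1},{"wx":0,"wy":0,"wz":0,"x":0.2,"y":0.023,"z":0,"claw":-1}]'

```text
clock: 53.93
eef_pos: [0.5811, 0.0541, 0.0814]
tcp_rot: [0.124, -0.056, 0.991, 0.008]
ft_force: [0.0, -0.2, -1.9]
grip_width: 0.0094
grasp_force: 62.1
```

Emit:
move_arm --series '[{"wx":0,"wy":0,"wz":0,"x":0.2,"y":0.023,"z":0,"claw":-1},{"wx":0,"wy":0,"wz":0,"x":0.1,"y":0.011,"z":0,"claw":-1},{"wx":0,"wy":0,"wz":0,"x":0.1,"y":0.011,"z":0,"claw":-1},{"wx":0,"wy":0,"wz":0,"x":0.1,"y":0.011,"z":0,"claw":-1},{"wx":0,"wy":0,"wz":0,"x":0.1,"y":0.011,"z":0,"claw":-1},{"wx":0,"wy":0,"wz":0,"x":0,"y":0,"z":0,"claw":-1},{"wx":0,"wy":0,"wz":0,"x":0,"y":0,"z":0,"claw":-1},{"wx":0,"wy":0,"wz":0,"x":0,"y":0,"z":0,"claw":-1}]'

```text
clock: 54.6
eef_pos: [0.5973, 0.0559, 0.0814]
tcp_rot: [0.124, -0.056, 0.991, 0.008]
ft_force: [0.3, 0.4, -2.8]
grip_width: 0.0098
grasp_force: 62.1
```

```bash
python3 -c "
from look import *
st()
p=[read_camera(c) for c in ('side','top','side','side')]
pitch(*p);balls(*p[:3])
"
```

```text
t 54.6 q [ 0.09  0.08 -0.38  0.86  0.01 -0.02] p [597.3  55.9  81.4] yaw -173.55 xz -0.246 zax [ 0.244  0.029 -0.969] F [ 0.3  0.4 -2.8] T [-0.01  0.38 -0.01] grip 9.8 62.1
pitch nose-up deg 1.5 origin fwd,up [ 10.5 -77.5] n 10 rms 2.1 tool tilt 14.3
nose tray x,y 73.3 63.6 nose z 5.0
balls(tray) [[-68, 64, 51, 0.74], [85, 58, 18, 0.6], [81, 81, 18, 0.51]]
balls(tray) [[-30, 349, 25, 0.61], [78, 60, 18, 0.58], [-22, 314, 17, 0.57], [79, 79, 14, 0.43]]
balls(tray) [[82, 83, 13, 0.61], [82, 58, 16, 0.49]]
```

Emit:
move_arm --series '[{"wx":0,"wy":0,"wz":0,"x":0.08,"y":0.05,"z":0,"claw":-1},{"wx":0,"wy":0,"wz":0,"x":0.08,"y":0.03,"z":0.01,"claw":-1},{"wx":0,"wy":0,"wz":0,"x":0.08,"y":0.009,"z":0.01,"claw":-1},{"wx":0,"wy":0,"wz":0,"x":0.06,"y":0.007,"z":0.01,"claw":-1},{"wx":0,"wy":0,"wz":0,"x":0,"y":0,"z":0,"claw":-1},{"wx":0,"wy":0,"wz":0,"x":0,"y":0,"z":0,"claw":-1},{"wx":0,"wy":0,"wz":0,"x":0,"y":0,"z":0,"claw":-1},{"wx":0,"wy":0,"wz":0,"x":0,"y":0,"z":0,"claw":-1}]'

```text
clock: 56.22
eef_pos: [0.6066, 0.0588, 0.0824]
tcp_rot: [0.124, -0.056, 0.991, 0.008]
ft_force: [-0.9, -0.1, -3.3]
grip_width: 0.0095
grasp_force: 62.1
```

```bash
python3 -c "
from look import *
st()
p=[read_camera(c) for c in ('side','top','side','top')]
pitch(*p);balls(*p)
"
```

```text
t 56.22 q [ 0.09  0.1  -0.36  0.87  0.01 -0.02] p [606.6  58.8  82.4] yaw -173.54 xz -0.247 zax [ 0.245  0.03  -0.969] F [-0.9 -0.1 -3.3] T [-0.02  0.46  0.03] grip 9.5 62.1
pitch nose-up deg -0.4 origin fwd,up [  9.2 -77.8] n 9 rms 1.8 tool tilt 14.3
nose tray x,y 81.4 65.4 nose z 4.3
balls(tray) [[82, 82, 20, 0.61], [88, 58, 22, 0.47]]
balls(tray) [[82, 61, 22, 0.55], [-29, 347, 26, 0.5], [-21, 313, 22, 0.43]]
balls(tray) [[83, 82, 22, 0.58], [85, 55, 20, 0.47]]
balls(tray) [[85, 77, 20, 0.53], [-31, 347, 25, 0.52], [81, 62, 21, 0.4], [-20, 314, 22, 0.38]]
```

Balls are riding up. Same finishing move as in trough 2.

Emit:
move_arm --series '[{"wx":0,"wy":0,"wz":0,"x":0.07,"y":0.008,"z":0.01,"claw":-1},{"wx":0,"wy":0,"wz":0,"x":0.06,"y":0.007,"z":0.01,"claw":-1},{"wx":0,"wy":0,"wz":0,"x":0.02,"y":0.002,"z":0.01,"claw":-1},{"wx":0.02,"wy":-0.2,"wz":0,"x":0,"y":0,"z":0,"claw":-1},{"wx":0.05,"wy":-0.5,"wz":0,"x":-0.08,"y":-0.01,"z":0.05,"claw":-1},{"wx":0.08,"wy":-0.7,"wz":0,"x":-0.12,"y":-0.014,"z":0.1,"claw":-1},{"wx":0.08,"wy":-0.7,"wz":0,"x":-0.12,"y":-0.014,"z":0.1,"claw":-1},{"wx":0,"wy":0,"wz":0,"x":0,"y":0,"z":0,"claw":-1}]'

```text
clock: 57.88
eef_pos: [0.5945, 0.0574, 0.0855]
tcp_rot: [0.245, -0.055, 0.968, 0.014]
ft_force: [-2.0, 0.6, -4.7]
grip_width: 0.0098
grasp_force: 62.1
```

```bash
python3 -c "
from look import *
st()
p=[*two('12'),*[read_camera(c) for c in ('side','top')]]
pitch(*p);balls(*p)
"
```

```text
t 57.88 q [ 0.09 -0.11 -0.65  0.53  0.01 -0.02] p [594.5  57.4  85.5] yaw -173.54 xz -0.477 zax [ 0.474  0.054 -0.879] F [-2.   0.6 -4.7] T [-0.09  1.16 -0.  ] grip 9.8 62.1
pitch nose-up deg 14.0 origin fwd,up [ 22.1 -76.9] n 10 rms 3.4 tool tilt 28.9
nose tray x,y 89.7 65.3 nose z 24.7
balls(tray) [[65, 82, 30, 0.6], [65, 55, 33, 0.46]]
balls(tray) [[-31, 346, 28, 0.61], [-196, 162, -2, 0.53], [-20, 315, 17, 0.5], [48, 61, 31, 0.44], [51, 77, 29, 0.43]]
balls(tray) [[32, 56, 31, 0.6], [38, 78, 27, 0.57]]
balls(tray) [[31, 57, 28, 0.56], [-21, 315, 18, 0.52], [-30, 345, 27, 0.43], [33, 78, 27, 0.39]]
```

Emit:
move_arm --series '[{"wx":0,"wy":0,"wz":0,"x":0,"y":0,"z":0.3,"claw":-1},{"wx":0.07,"wy":-0.6,"wz":0,"x":-0.15,"y":-0.02,"z":0.4,"claw":-1},{"wx":0.05,"wy":-0.5,"wz":0,"x":-0.15,"y":-0.02,"z":0.5,"claw":-1},{"wx":0,"wy":0,"wz":0,"x":0,"y":0,"z":0.8,"claw":-1},{"wx":0,"wy":0,"wz":0,"x":0,"y":0,"z":1,"claw":-1},{"wx":0,"wy":0,"wz":0,"x":0,"y":0,"z":1,"claw":-1},{"wx":0,"wy":0,"wz":0,"x":0,"y":0,"z":1,"claw":-1},{"wx":0,"wy":0,"wz":0,"x":0,"y":0.1,"z":1,"claw":-1}]'

```text
clock: 59.55
eef_pos: [0.5919, 0.0596, 0.2733]
tcp_rot: [0.312, -0.054, 0.948, 0.018]
ft_force: [1.6, 0.8, -2.9]
grip_width: 0.0095
grasp_force: 62.1
```

Emit:
move_arm --series '[{"wx":0,"wy":0,"wz":0,"x":-0.3,"y":0.4,"z":0.1,"claw":-1},{"wx":0,"wy":0,"wz":0,"x":-0.6,"y":0.8,"z":0,"claw":-1},{"wx":0,"wy":0,"wz":0,"x":-0.8,"y":1,"z":0,"claw":-1},{"wx":0,"wy":0,"wz":0,"x":-0.8,"y":1,"z":0,"claw":-1},{"wx":0,"wy":0,"wz":0,"x":-0.8,"y":1,"z":0,"claw":-1},{"wx":0,"wy":0,"wz":0,"x":-0.8,"y":1,"z":0,"claw":-1},{"wx":0,"wy":0,"wz":0,"x":-0.8,"y":1,"z":0,"claw":-1},{"wx":0,"wy":0,"wz":0,"x":-0.7,"y":0.9,"z":0,"claw":-1}]'

```text
clock: 60.22
eef_pos: [0.4226, 0.2743, 0.2753]
tcp_rot: [0.313, -0.054, 0.948, 0.019]
ft_force: [0.8, 0.6, -2.8]
grip_width: 0.01
grasp_force: 62.1
```

Emit:
move_arm --series '[{"wx":0,"wy":0,"wz":0,"x":-0.4,"y":0.5,"z":0,"claw":-1},{"wx":0,"wy":0,"wz":0,"x":-0.1,"y":0.3,"z":0,"claw":-1},{"wx":0,"wy":0,"wz":0,"x":0,"y":0,"z":0,"claw":-1},{"wx":0,"wy":0,"wz":0,"x":0,"y":0,"z":0,"claw":-1},{"wx":0,"wy":0,"wz":0,"x":0,"y":0,"z":0,"claw":-1},{"wx":0,"wy":0,"wz":0,"x":0,"y":0,"z":0,"claw":-1},{"wx":0,"wy":0,"wz":0,"x":0,"y":0,"z":0,"claw":-1},{"wx":0,"wy":0,"wz":0,"x":0,"y":0,"z":0,"claw":-1}]'

```text
clock: 60.88
eef_pos: [0.41, 0.296, 0.2739]
tcp_rot: [0.312, -0.053, 0.948, 0.017]
ft_force: [-1.4, 0.1, -3.0]
grip_width: 0.0101
grasp_force: 62.1
```

```bash
python3 -c "
from look import *
st()
p=[read_camera(c) for c in ('side','top','side')]
pitch(*p)
for q in p[:2]: print([(np.round(b['location'],3).tolist(),round(b['p'],2)) for b in mark_of(q,'ball1')])
"
```

```text
t 60.88 q [ 0.9  -0.34 -0.46  0.98 -0.44  0.69] p [410.  296.  273.9] yaw -173.61 xz -0.594 zax [ 0.59   0.066 -0.805] F [-1.4  0.1 -3. ] T [-0.14  0.98 -0.01] grip 10.1 62.1
pitch nose-up deg 21.5 origin fwd,up [ 37.7 -69. ] n 7 rms 2.7 tool tilt 36.4
nose tray x,y -61.3 323.9 nose z 218.6
[([0.417, 0.31, 0.211], 0.45)]
[([0.416, 0.307, 0.21], 0.55), ([0.506, 0.329, 0.024], 0.52), ([0.524, 0.3, 0.018], 0.48), ([0.419, 0.292, 0.208], 0.4)]
```

Emit:
move_arm --series '[{"wx":-0.08,"wy":0.8,"wz":0,"x":0.22,"y":0,"z":-0.07,"claw":-1},{"wx":-0.08,"wy":0.8,"wz":0,"x":0.22,"y":0,"z":-0.07,"claw":-1},{"wx":-0.08,"wy":0.8,"wz":0,"x":0.25,"y":0,"z":-0.07,"claw":-1},{"wx":-0.08,"wy":0.8,"wz":0,"x":0.25,"y":0,"z":-0.07,"claw":-1},{"wx":-0.07,"wy":0.6,"wz":0,"x":0.22,"y":0,"z":-0.07,"claw":-1},{"wx":-0.07,"wy":0.6,"wz":0,"x":0.2,"y":0,"z":-0.07,"claw":-1},{"wx":-0.07,"wy":0.6,"wz":0,"x":0.2,"y":0,"z":-0.07,"claw":-1},{"wx":-0.07,"wy":0.6,"wz":0,"x":0.2,"y":0,"z":-0.07,"claw":-1}]'

```text
clock: 62.25
eef_pos: [0.4636, 0.297, 0.2573]
tcp_rot: [-0.021, -0.055, 0.998, 0.001]
ft_force: [-0.2, 0.0, -3.1]
grip_width: 0.0097
grasp_force: 62.0
```

Emit:
move_arm --series '[{"wx":-0.07,"wy":0.65,"wz":0,"x":0.2,"y":0,"z":0,"claw":-1},{"wx":-0.07,"wy":0.7,"wz":0,"x":0.2,"y":0,"z":0,"claw":-1},{"wx":-0.07,"wy":0.7,"wz":0,"x":0.2,"y":0,"z":0,"claw":-1},{"wx":0,"wy":0,"wz":0,"x":0,"y":0,"z":0,"claw":-1},{"wx":0,"wy":0,"wz":0,"x":0,"y":0,"z":0,"claw":-1},{"wx":0,"wy":0,"wz":0,"x":0,"y":0,"z":0,"claw":-1},{"wx":0,"wy":0,"wz":0,"x":0,"y":0,"z":0,"claw":-1},{"wx":0,"wy":0,"wz":0,"x":0,"y":0,"z":0,"claw":-1}]'

```text
clock: 62.92
eef_pos: [0.4795, 0.297, 0.2594]
tcp_rot: [-0.141, -0.055, 0.988, -0.004]
ft_force: [-0.8, 0.2, -1.0]
grip_width: 0.0099
grasp_force: 62.2
```

Emit:
move_arm --series '[{"wx":0,"wy":0,"wz":0,"x":-0.3,"y":0,"z":1,"claw":-1},{"wx":0.08,"wy":-0.75,"wz":0,"x":0,"y":-0.2,"z":0.3,"claw":-1},{"wx":0.08,"wy":-0.75,"wz":0,"x":0,"y":-0.5,"z":0,"claw":-1},{"wx":0.08,"wy":-0.75,"wz":0,"x":0,"y":-0.8,"z":0,"claw":-1},{"wx":0.08,"wy":-0.75,"wz":0,"x":0,"y":-1,"z":0,"claw":-1},{"wx":0.08,"wy":-0.75,"wz":0,"x":0.1,"y":-1,"z":0,"claw":-1},{"wx":0.08,"wy":-0.75,"wz":0,"x":0.3,"y":-1,"z":0,"claw":-1},{"wx":0,"wy":0,"wz":0,"x":0,"y":0,"z":0,"claw":-1}]'

```text
clock: 63.58
eef_pos: [0.4779, 0.1571, 0.2974]
tcp_rot: [0.131, -0.055, 0.99, 0.008]
ft_force: [-0.4, 0.3, -3.1]
grip_width: 0.0097
grasp_force: 62.1
```

```bash
python3 -c "
from look import *
st()
p=[snap('side','sp3'),snap('top','tp3'),read_camera('side'),read_camera('top')]
pitch(*p)
for q in p: print([(np.round(b['location'],3).tolist(),round(b['p'],2)) for b in mark_of(q,'ball1')])
for q in ('rest','rest_slot'):
  print(q,[np.round(mark_of(x,q)[0]['location'],4).tolist() for x in p if mark_of(x,q)])
cv2.imwrite('pics/cp3.png',cv2.resize(np.vstack([np.hstack([cv2.imread('pics/sp3.png')[150:250,240:360],cv2.imread('pics/tp3.png')[235:335,130:250]]),np.hstack([cv2.imread('pics/sp3.png')[330:430,230:350],cv2.imread('pics/tp3.png')[220:320,380:500]])]),(720,600),interpolation=cv2.INTER_CUBIC))
"
```

```text
t 63.58 q [ 0.36 -0.13 -0.11  1.33 -0.06  0.24] p [477.9 157.1 297.4] yaw -173.71 xz -0.26 zax [ 0.258  0.031 -0.966] F [-0.4  0.3 -3.1] T [-0.07  0.39  0.04] grip 9.7 62.1
pitch nose-up deg 0.4 origin fwd,up [  7.3 -77.5] n 10 rms 3.1 tool tilt 14.8
nose tray x,y -31.7 182.3 nose z 220.5
[([0.458, -0.253, 0.052], 0.56)]
[([0.502, 0.288, 0.023], 0.56), ([0.495, 0.314, 0.022], 0.5), ([0.509, 0.33, 0.027], 0.47), ([0.524, 0.302, 0.021], 0.45)]
[]
[([0.556, -0.248, 0.006], 0.74), ([0.506, 0.287, 0.024], 0.61), ([0.494, 0.312, 0.023], 0.59), ([0.522, 0.299, 0.02], 0.52), ([0.507, 0.33, 0.028], 0.39)]
rest [[0.5577, -0.2462, 0.0006], [0.5536, -0.2463, 0.0084], [0.5555, -0.2453, 0.0], [0.5566, -0.2471, 0.0056]]
rest_slot [[0.4627, -0.2512, 0.0495], [0.4603, -0.253, 0.0524], [0.4561, -0.2521, 0.0479], [0.4597, -0.2505, 0.0544]]
```

View pics/cp3.png

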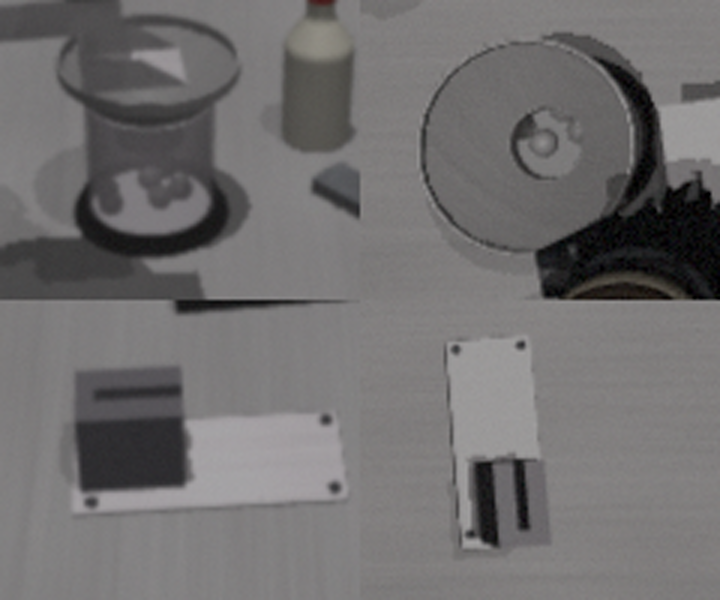

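Emit:
move_arm --series '[{"wx":0,"wy":0,"wz":-0.2,"x":0.1,"y":-0.6,"z":0,"claw":-1},{"wx":0,"wy":0,"wz":-0.19,"x":0.2,"y":-1,"z":0,"claw":-1},{"wx":0,"wy":0,"wz":0,"x":0.2,"y":-1,"z":0,"claw":-1},{"wx":0,"wy":0,"wz":0,"x":0.2,"y":-1,"z":0,"claw":-1},{"wx":0,"wy":0,"wz":0,"x":0.2,"y":-1,"z":0,"claw":-1},{"wx":0,"wy":0,"wz":0,"x":0.2,"y":-1,"z":0,"claw":-1},{"wx":0,"wy":0,"wz":0,"x":0.2,"y":-1,"z":0,"claw":-1},{"wx":0,"wy":0,"wz":0,"x":0.2,"y":-1,"z":0,"claw":-1}]'

```text
clock: 66.05
eef_pos: [0.5283, -0.0677, 0.2962]
tcp_rot: [0.127, -0.032, 0.991, 0.006]
ft_force: [0.3, 0.1, -2.6]
grip_width: 0.0099
grasp_force: 62.1
```

Emit:
move_arm --series '[{"wx":0,"wy":0,"wz":0,"x":0.2,"y":-1,"z":-0.3,"claw":-1},{"wx":0,"wy":0,"wz":0,"x":0.2,"y":-1,"z":-0.6,"claw":-1},{"wx":0,"wy":0,"wz":0,"x":0.2,"y":-1,"z":-0.8,"claw":-1},{"wx":0,"wy":0,"wz":0,"x":0.2,"y":-1,"z":-0.8,"claw":-1},{"wx":0,"wy":0,"wz":0,"x":0,"y":-1,"z":-0.8,"claw":-1},{"wx":0,"wy":0,"wz":0,"x":0,"y":-0.8,"z":-0.6,"claw":-1},{"wx":0,"wy":0,"wz":0,"x":0,"y":-0.1,"z":0,"claw":-1},{"wx":0,"wy":0,"wz":0,"x":0,"y":0,"z":0,"claw":-1}]'

```text
clock: 66.72
eef_pos: [0.5513, -0.2441, 0.1771]
tcp_rot: [0.126, -0.031, 0.992, 0.006]
ft_force: [0.6, -0.0, -1.8]
grip_width: 0.0096
grasp_force: 62.1
```

```bash
cat >> look.py <<'E'
def park(n=2):
    d={}
    for i in range(n):
        for c in('side','top'):
            p=read_camera(c)
            for q in('scoop_tang','rest_slot','scoop','rest','scoop_grip'):
                m=[x for x in mark_of(p,q) if x['p']>.3]
                if m: d.setdefault(c+' '+q,[]).append(m[0]['location'])
    for k in sorted(d): print(k,[np.round(np.array(v)*1000).tolist() for v in d[k]])
E
python3 -c "
from look import *
st()
park()
pitch(*[read_camera(c) for c in('side','top','side','top')])
"
```

```text
t 66.72 q [-0.49  0.08 -0.16  1.11  0.14 -0.54] p [ 551.3 -244.1  177.1] yaw -176.46 xz -0.25 zax [ 0.249  0.021 -0.968] F [ 0.6 -0.  -1.8] T [ 0.02  0.27 -0.01] grip 9.6 62.1
side rest [[558.0, -244.0, -1.0], [557.0, -249.0, 3.0]]
side rest_slot [[458.0, -255.0, 48.0], [459.0, -253.0, 49.0]]
side scoop [[720.0, 268.0, -3.0], [562.0, -241.0, 100.0]]
side scoop_grip [[534.0, -245.0, 188.0], [535.0, -243.0, 191.0]]
side scoop_tang [[461.0, -254.0, 148.0], [463.0, -253.0, 146.0]]
top rest [[557.0, -248.0, 5.0], [554.0, -245.0, 6.0]]
top rest_slot [[459.0, -251.0, 53.0], [458.0, -249.0, 51.0]]
top scoop [[562.0, -242.0, 107.0], [560.0, -240.0, 104.0]]
top scoop_grip [[537.0, -246.0, 193.0], [538.0, -247.0, 193.0]]
top scoop_tang [[470.0, -254.0, 151.0], [468.0, -251.0, 151.0]]
pitch nose-up deg 0.9 origin fwd,up [ 11.3 -77.4] n 12 rms 2.4 tool tilt 14.6
nose tray x,y -4.8 -230.6 nose z 102.2
```

```bash
python3 -c "
from look import *
for c in('top','side','top','side'):
    p=read_camera(c)
    m=masks_of(p,'scoop')
    if not m: print(c,'none'); continue
    k=m[0]['pixels']; ys,xs=np.nonzero(k); z=.1771-.0774+.062
    X=back(p,np.c_[xs,ys],z)*1000
    print(c,round(m[0]['p'],2),k.sum(),X.min(0).round(),X.max(0).round())
    # per x-slice y-range of the tang
    for a in range(455,520,8):
        s=X[(X[:,0]>=a)&(X[:,0]<a+8)]
        if len(s): print(a,len(s),s[:,1].min().round(1),s[:,1].mean().round(1),s[:,1].max().round(1))
"
```

```text
top 0.6 789 [ 466. -260.] [ 597. -200.]
463 11 -248.5 -245.6 -242.1
471 18 -248.8 -244.9 -240.2
479 22 -249.0 -244.1 -238.4
487 20 -249.3 -243.7 -236.5
495 20 -247.3 -242.4 -236.5
503 3 -243.1 -241.0 -238.9
519 1 -212.0 -212.0 -212.0
side 0.87 2104 [ 464. -324.] [ 596. -183.]
463 49 -278.8 -264.4 -250.6
471 58 -278.8 -264.7 -250.6
479 59 -276.6 -264.0 -250.7
487 56 -276.6 -262.0 -248.4
495 54 -274.5 -261.3 -248.4
503 60 -274.5 -261.2 -246.1
511 116 -274.6 -240.6 -185.3
519 196 -292.9 -233.0 -182.6
top 0.82 805 [ 464. -259.] [ 597. -199.]
463 21 -250.6 -245.0 -239.9
471 20 -248.8 -244.4 -240.1
479 21 -249.0 -244.4 -238.4
487 17 -249.1 -243.5 -238.5
495 19 -247.3 -242.8 -238.7
503 3 -243.1 -241.0 -238.9
519 7 -214.1 -210.7 -205.6
side 0.76 2241 [ 462. -328.] [ 596. -183.]
455 6 -262.4 -256.5 -250.5
463 60 -278.8 -262.6 -248.2
471 66 -278.8 -262.6 -245.8
479 63 -276.6 -263.0 -248.3
487 64 -276.7 -261.6 -246.0
495 61 -276.7 -260.5 -246.0
503 60 -274.5 -261.2 -246.1
511 108 -274.6 -240.5 -182.6
519 204 -314.9 -234.7 -182.6
```

```bash
cat > slot.py <<'E'
from look import *
def prof(p,img,xs,o,yaw,z,us):
    # mean intensity at lateral offsets us from line through o with yaw
    c,s=np.cos(yaw),np.sin(yaw)
    P=np.array([[o[0]+x*c-u*s,o[1]+x*s+u*c,z] for u in us for x in xs])/1000
    q=proj(p,P).astype('float32'); v=cv2.remap(img,q[:,0].reshape(-1,1),q[:,1].reshape(-1,1),cv2.INTER_LINEAR)
    return v.reshape(len(us),len(xs)).astype(float)
E
python3 - <<'E'
from slot import *
for c,f in(('side','sp3'),('top','tp3')):
    p=read_camera(c); img=cv2.GaussianBlur(cv2.imread(f'pics/{f}.png',0),(3,3),0)
    us=np.arange(-16,17,1.); 
    V=prof(p,img,np.arange(-96,-56,2.),(556,-246.3),.063,.070,us)
    print(c,'slot prof',V.mean(1).round().astype(int).tolist())
    for sl in(slice(0,7),slice(7,14),slice(14,20)):
        v=V[:,sl].mean(1); i=slice(6,27); w=np.clip(np.percentile(v[i],70)-v[i],0,None); print(' centre',(w@us[i]/w.sum()).round(2))
    L=prof(p,img,np.arange(-112,-40,2.),(556,-246.3),.063,.070,np.array([-1,0,1.])).mean(0); print(' along',list(zip(range(-112,-40,2),L.round().astype(int).tolist())))
E
```

```text
side slot prof [94, 78, 65, 57, 51, 47, 46, 45, 45, 45, 45, 45, 45, 45, 45, 45, 45, 45, 45, 45, 45, 44, 44, 44, 45, 45, 45, 45, 45, 45, 45, 45, 45]
 centre 4.1
 centre 2.47
 centre 0.67
 along [(-112, 65), (-110, 49), (-108, 45), (-106, 45), (-104, 44), (-102, 44), (-100, 45), (-98, 46), (-96, 46), (-94, 45), (-92, 45), (-90, 45), (-88, 44), (-86, 44), (-84, 45), (-82, 45), (-80, 46), (-78, 46), (-76, 45), (-74, 45), (-72, 45), (-70, 45), (-68, 45), (-66, 44), (-64, 45), (-62, 45), (-60, 45), (-58, 44), (-56, 44), (-54, 45), (-52, 46), (-50, 52), (-48, 67), (-46, 90), (-44, 118), (-42, 145)]
top slot prof [28, 32, 40, 51, 64, 76, 87, 96, 101, 104, 105, 105, 105, 105, 105, 105, 104, 102, 97, 90, 80, 67, 55, 43, 35, 30, 27, 25, 25, 25, 25, 26, 28]
 centre 6.24
 centre 6.28
 centre 6.26
 along [(-112, 104), (-110, 105), (-108, 105), (-106, 104), (-104, 104), (-102, 104), (-100, 105), (-98, 104), (-96, 104), (-94, 104), (-92, 103), (-90, 102), (-88, 102), (-86, 103), (-84, 103), (-82, 103), (-80, 104), (-78, 104), (-76, 104), (-74, 104), (-72, 104), (-70, 104), (-68, 104), (-66, 104), (-64, 104), (-62, 103), (-60, 104), (-58, 104), (-56, 104), (-54, 104), (-52, 100), (-50, 91), (-48, 89), (-46, 98), (-44, 117), (-42, 138)]
```

Run:
```python
from slot import *
ps={c:read_camera(c) for c in('side','top')}
for c,f in(('side','sp3'),('top','tp3')):
    p=ps[c]; img=cv2.imread(f'pics/{f}.png',0)
    us=np.arange(-16,17,1.); 
    V=prof(p,img,np.arange(-96,-56,2.),(556,-246.3),.063,70,us)
    print(c,'slot prof',V.mean(1).round().astype(int).tolist())
    for sl in(slice(0,7),slice(7,14),slice(14,20)):
        v=V[:,sl].mean(1); i=slice(7,26); w=np.clip(np.percentile(v[i],60)-v[i],0,None); print(' centre',(w@us[i]/w.sum()).round(2))
    L=prof(p,img,np.arange(-124,-40,3.),(556,-246.3),.063,70,np.array([-1,0,1.])).mean(0); print(' along',list(zip(range(-124,-40,3),L.round().astype(int).tolist())))
# tang now: top face at z=162 , line through kinematic position
from rig import *
s=sense(); o=s['eef_pos'][:2]*1000; z=s['eef_pos'][2]*1000-77.4+62
for c in ps:
    img=cv2.cvtColor(ps[c]['frame'],cv2.COLOR_RGB2GRAY)
    V=prof(ps[c],img,np.arange(-86,-50,2.),o,.0618,z,us)
    print(c,'tang',*[V[:,a:a+6].mean(1).round().astype(int).tolist() for a in(0,6,12)],sep='\n')
```

```text
side slot prof [84, 85, 85, 85, 85, 85, 85, 84, 83, 80, 75, 68, 62, 55, 51, 48, 47, 48, 52, 58, 65, 72, 77, 81, 83, 84, 85, 85, 85, 85, 85, 86, 87]
 centre -0.11
 centre -0.2
 centre -0.4
 along [(-124, 126), (-121, 127), (-118, 123), (-115, 123), (-112, 103), (-109, 86), (-106, 85), (-103, 82), (-100, 63), (-97, 50), (-94, 48), (-91, 47), (-88, 48), (-85, 48), (-82, 49), (-79, 48), (-76, 48), (-73, 47), (-70, 47), (-67, 47), (-64, 47), (-61, 46), (-58, 47), (-55, 46), (-52, 47), (-49, 66), (-46, 119), (-43, 125)]
top slot prof [104, 104, 104, 104, 104, 104, 104, 104, 104, 104, 101, 96, 84, 64, 42, 27, 23, 23, 25, 31, 42, 58, 76, 91, 102, 105, 105, 105, 105, 105, 105, 105, 105]
 centre 1.26
 centre 1.01
 centre 1.1
 along [(-124, 130), (-121, 128), (-118, 128), (-115, 127), (-112, 119), (-109, 107), (-106, 105), (-103, 103), (-100, 82), (-97, 37), (-94, 28), (-91, 19), (-88, 24), (-85, 24), (-82, 19), (-79, 26), (-76, 25), (-73, 25), (-70, 21), (-67, 23), (-64, 20), (-61, 28), (-58, 28), (-55, 27), (-52, 30), (-49, 30), (-46, 43), (-43, 134)]
side
tang
[84, 83, 82, 82, 82, 82, 82, 82
[... 190 characters left out ...]
 128, 134, 138, 140, 142, 143, 142, 142, 142, 142, 143, 142, 142, 143, 142, 142, 142]
[76, 76, 76, 76, 76, 76, 75, 75, 75, 76, 78, 81, 84, 91, 100, 110, 120, 130, 135, 139, 141, 142, 143, 142, 142, 142, 142, 143, 142, 142, 142, 142, 143]
top
tang
[132, 132, 131, 131, 132, 132, 132, 132, 132, 132, 132, 130, 128, 125, 120, 114, 106, 92, 75, 63, 56, 55, 57, 64, 76, 90, 102, 109, 109, 108, 106, 103, 92]
[92, 107, 119, 126, 133, 134, 134, 134, 134, 134, 135, 135, 132, 126, 118, 109, 103, 96, 79, 61, 56, 54, 58, 63, 73, 87, 100, 106, 110, 109, 108, 104, 96]
[12, 19, 30, 41, 55, 70, 82, 90, 98, 103, 104, 103, 104, 102, 98, 91, 84, 78, 70, 62, 56, 55, 56, 62, 72, 85, 100, 108, 109, 108, 105, 98, 80]
```

Emit:
move_arm --series '[{"wx":-0.02,"wy":0.36,"wz":-0.07,"x":0,"y":-0.05,"z":0,"claw":-1},{"wx":0,"wy":0,"wz":0,"x":0,"y":0,"z":-0.9,"claw":-1},{"wx":0,"wy":0,"wz":0,"x":0,"y":0,"z":-0.9,"claw":-1},{"wx":0,"wy":0,"wz":0,"x":0,"y":0,"z":0,"claw":-1},{"wx":0,"wy":0,"wz":0,"x":0,"y":0,"z":0,"claw":-1},{"wx":0,"wy":0,"wz":0,"x":0,"y":0,"z":0,"claw":-1},{"wx":0,"wy":0,"wz":0,"x":0,"y":0,"z":0,"claw":-1},{"wx":0,"wy":0,"wz":0,"x":0,"y":0,"z":0,"claw":-1}]'

```text
clock: 69.98
eef_pos: [0.5532, -0.2451, 0.1271]
tcp_rot: [0.107, -0.028, 0.994, 0.004]
ft_force: [-0.4, 0.5, -2.2]
grip_width: 0.0099
grasp_force: 62.1
```

Run:
```python
from slot import *
s,M=st(); o=s['eef_pos'][:2]*1000; z=s['eef_pos'][2]*1000-77.4+62; us=np.arange(-12,13,1.)
a=np.arctan2(-M[1,0],-M[0,0])
ps=[read_camera(c) for c in('side','top','side','top')]
for p in ps[:2]:
    img=cv2.cvtColor(p['frame'],cv2.COLOR_RGB2GRAY)
    V=prof(p,img,np.arange(-86,-50,2.),o,a,z,us)
    print('tang',*[V[:,i:i+6].mean(1).round().astype(int).tolist() for i in(0,6,12)],sep='\n')
pitch(*ps)
park(1)
```

```text
t 69.98 q [-0.48  0.12 -0.22  1.04  0.11 -0.52] p [ 553.2 -245.1  127.1] yaw -176.76 xz -0.213 zax [ 0.213  0.014 -0.977] F [-0.4  0.5 -2.2] T [-0.04  0.27  0.04] grip 9.9 62.1
tang
[90, 90, 90, 89, 88, 89, 91, 93, 98, 102, 105, 106, 105, 99, 92, 85, 78, 74, 72, 71, 70, 70, 70, 69, 70]
[84, 84, 84, 83, 83, 83, 83, 86, 88, 92, 96, 99, 98, 96, 91, 84, 78, 74, 71, 70, 69, 69, 69, 70, 70]
[78, 77, 77, 77, 77, 77, 77, 78, 79, 82, 84, 84, 85, 83, 80, 77, 74, 71, 70, 70, 71, 71, 72, 73, 74]
tang
[131, 129, 125, 118, 112, 110, 109, 112, 115, 121, 127, 123, 111, 92, 71, 57, 56, 54, 52, 50, 42, 33, 28, 27, 28]
[133, 130, 125, 119, 113, 109, 109, 110, 111, 113, 114, 114, 107, 91, 75, 64, 55, 54, 54, 47, 39, 34, 29, 28, 31]
[96, 110, 116, 112, 108, 109, 109, 108, 107, 105, 102, 98, 92, 84, 71, 59, 56, 55, 52, 50, 45, 37, 30, 29, 29]
pitch nose-up deg -1.5 origin fwd,up [  7.8 -76.4] n 12 rms 2.9 tool tilt 12.2
nose tray x,y -8.2 -232.6 nose z 48.5
side rest [[558.0, -245.0, 1.0]]
side rest_slot [[459.0, -254.0, 50.0]]
side scoop [[561.0, -243.0, 44.0]]
side scoop_grip [[534.0, -248.0, 138.0]]
side scoop_tang [[460.0, -255.0, 97.0]]
top rest [[556.0, -246.0, 3.0]]
top rest_slot [[457.0, -251.0, 56.0]]
top scoop [[557.0, -244.0, 49.0]]
top scoop_grip [[539.0, -250.0, 141.0]]
top scoop_tang [[466.0, -256.0, 95.0]]
```

Emit:
move_arm --series '[{"wx":0,"wy":0,"wz":0,"x":-0.1,"y":-0.01,"z":-0.3,"claw":-1},{"wx":0,"wy":0,"wz":0,"x":0,"y":0,"z":-0.1,"claw":-1},{"wx":0,"wy":0,"wz":0,"x":0,"y":0,"z":-0.1,"claw":-1},{"wx":0,"wy":0,"wz":0,"x":0,"y":0,"z":-0.1,"claw":-1},{"wx":0,"wy":0,"wz":0,"x":0,"y":0,"z":-0.1,"claw":-1},{"wx":0,"wy":0,"wz":0,"x":0,"y":0,"z":-0.05,"claw":-1},{"wx":0,"wy":0,"wz":0,"x":0,"y":0,"z":0,"claw":-1},{"wx":0,"wy":0,"wz":0,"x":0,"y":0,"z":0,"claw":-1}]'

```text
clock: 72.05
eef_pos: [0.5493, -0.2448, 0.1025]
tcp_rot: [0.106, -0.028, 0.994, 0.005]
ft_force: [0.3, -0.1, -1.9]
grip_width: 0.0097
grasp_force: 62.1
```

Emit:
move_arm --series '[{"wx":0,"wy":0,"wz":0,"x":0,"y":0,"z":-0.1,"claw":-1},{"wx":0,"wy":0,"wz":0,"x":0,"y":0,"z":-0.1,"claw":-1},{"wx":0,"wy":0,"wz":0,"x":0,"y":0,"z":-0.1,"claw":-1},{"wx":0,"wy":0,"wz":0,"x":0,"y":0,"z":-0.1,"claw":-1},{"wx":0,"wy":0,"wz":0,"x":0,"y":0,"z":-0.1,"claw":-1},{"wx":0,"wy":0,"wz":0,"x":0,"y":0,"z":0,"claw":-1},{"wx":0,"wy":0,"wz":0,"x":0,"y":0,"z":0,"claw":-1},{"wx":0,"wy":0,"wz":0,"x":0,"y":0,"z":0,"claw":-1}]'

```text
clock: 72.72
eef_pos: [0.5493, -0.2449, 0.0875]
tcp_rot: [0.106, -0.028, 0.994, 0.005]
ft_force: [0.0, 0.4, -1.5]
grip_width: 0.0099
grasp_force: 62.1
```

Emit:
move_arm --series '[{"wx":0,"wy":0,"wz":0,"x":0,"y":0,"z":-0.05,"claw":-1},{"wx":0,"wy":0,"wz":0,"x":0,"y":0,"z":-0.05,"claw":-1},{"wx":0,"wy":0,"wz":0,"x":0,"y":0,"z":0,"claw":-1},{"wx":0,"wy":0,"wz":0,"x":0,"y":0,"z":0,"claw":-1},{"wx":0,"wy":0,"wz":0,"x":0,"y":0,"z":0,"claw":-1},{"wx":0,"wy":0,"wz":0,"x":0,"y":0,"z":0,"claw":-1},{"wx":0,"wy":0,"wz":0,"x":0,"y":0,"z":0,"claw":-1},{"wx":0,"wy":0,"wz":0,"x":0,"y":0,"z":0,"claw":-1}]'

```text
clock: 73.38
eef_pos: [0.5493, -0.2449, 0.0846]
tcp_rot: [0.106, -0.028, 0.994, 0.005]
ft_force: [-0.5, -0.9, -2.9]
grip_width: 0.0097
grasp_force: 62.1
```

Run:
```python
from look import *
st(); pitch(*[read_camera(c) for c in('side','top','side','top')]); park(1)
```

```text
t 73.38 q [-0.48  0.14 -0.3   0.96  0.11 -0.53] p [ 549.3 -244.9   84.6] yaw -176.77 xz -0.21 zax [ 0.21   0.015 -0.978] F [-0.5 -0.9 -2.9] T [-0.03  0.28  0.01] grip 9.7 62.1
pitch nose-up deg -2.5 origin fwd,up [  6.4 -77.9] n 12 rms 2.6 tool tilt 12.1
nose tray x,y -12.9 -232.2 nose z 4.9
side rest [[557.0, -246.0, -1.0]]
side rest_slot [[459.0, -254.0, 48.0]]
side scoop [[559.0, -245.0, 5.0]]
side scoop_grip [[531.0, -246.0, 97.0]]
side scoop_tang [[457.0, -252.0, 56.0]]
top rest [[555.0, -247.0, 5.0]]
top rest_slot [[459.0, -251.0, 51.0]]
top scoop [[554.0, -247.0, 10.0]]
top scoop_grip [[534.0, -248.0, 100.0]]
top scoop_tang [[461.0, -251.0, 59.0]]
```

Emit:
move_arm --series '[{"wx":0,"wy":0,"wz":0,"x":0,"y":0,"z":-0.04,"claw":-1},{"wx":0,"wy":0,"wz":0,"x":0,"y":0,"z":0,"claw":-1},{"wx":0,"wy":0,"wz":0,"x":0,"y":0,"z":0,"claw":-1},{"wx":0,"wy":0,"wz":0,"x":0,"y":0,"z":0,"claw":-1},{"wx":0,"wy":0,"wz":0,"x":0,"y":0,"z":0,"claw":-1},{"wx":0,"wy":0,"wz":0,"x":0,"y":0,"z":0,"claw":-1},{"wx":0,"wy":0,"wz":0,"x":0,"y":0,"z":0,"claw":-1},{"wx":0,"wy":0,"wz":0,"x":0,"y":0,"z":0,"claw":-1}]'

```text
clock: 75.45
eef_pos: [0.5493, -0.2449, 0.0833]
tcp_rot: [0.106, -0.028, 0.994, 0.005]
ft_force: [0.4, -0.7, -2.0]
grip_width: 0.0095
grasp_force: 62.1
```

Emit:
move_arm --series '[{"wx":0,"wy":0,"wz":0,"x":0,"y":0,"z":-0.04,"claw":-1},{"wx":0,"wy":0,"wz":0,"x":0,"y":0,"z":0,"claw":-1},{"wx":0,"wy":0,"wz":0,"x":0,"y":0,"z":0,"claw":-1},{"wx":0,"wy":0,"wz":0,"x":0,"y":0,"z":0,"claw":-1},{"wx":0,"wy":0,"wz":0,"x":0,"y":0,"z":0,"claw":-1},{"wx":0,"wy":0,"wz":0,"x":0,"y":0,"z":0,"claw":-1},{"wx":0,"wy":0,"wz":0,"x":0,"y":0,"z":0,"claw":-1},{"wx":0,"wy":0,"wz":0,"x":0,"y":0,"z":0,"claw":-1}]'

```text
clock: 76.12
eef_pos: [0.5493, -0.2449, 0.0821]
tcp_rot: [0.106, -0.028, 0.994, 0.005]
ft_force: [-0.4, 0.2, -3.4]
grip_width: 0.0099
grasp_force: 62.1
```

Emit:
move_arm --series '[{"wx":0,"wy":0,"wz":0,"x":0,"y":0,"z":-0.03,"claw":-1},{"wx":0,"wy":0,"wz":0,"x":0,"y":0,"z":0,"claw":-1},{"wx":0,"wy":0,"wz":0,"x":0,"y":0,"z":0,"claw":-1},{"wx":0,"wy":0,"wz":0,"x":0,"y":0,"z":0,"claw":-1},{"wx":0,"wy":0,"wz":0,"x":0,"y":0,"z":0,"claw":-1},{"wx":0,"wy":0,"wz":0,"x":0,"y":0,"z":0,"claw":-1},{"wx":0,"wy":0,"wz":0,"x":0,"y":0,"z":0,"claw":-1},{"wx":0,"wy":0,"wz":0,"x":0,"y":0,"z":0,"claw":-1}]'

```text
clock: 76.78
eef_pos: [0.5493, -0.2449, 0.0812]
tcp_rot: [0.106, -0.028, 0.994, 0.005]
ft_force: [-0.1, -0.4, -2.8]
grip_width: 0.0096
grasp_force: 62.2
```

Emit:
move_arm --series '[{"wx":0,"wy":0,"wz":0,"x":0,"y":0,"z":-0.03,"claw":-1},{"wx":0,"wy":0,"wz":0,"x":0,"y":0,"z":0,"claw":-1},{"wx":0,"wy":0,"wz":0,"x":0,"y":0,"z":0,"claw":-1},{"wx":0,"wy":0,"wz":0,"x":0,"y":0,"z":0,"claw":-1},{"wx":0,"wy":0,"wz":0,"x":0,"y":0,"z":0,"claw":-1},{"wx":0,"wy":0,"wz":0,"x":0,"y":0,"z":0,"claw":-1},{"wx":0,"wy":0,"wz":0,"x":0,"y":0,"z":0,"claw":-1},{"wx":0,"wy":0,"wz":0,"x":0,"y":0,"z":0,"claw":-1}]'

```text
clock: 77.45
eef_pos: [0.5494, -0.2451, 0.0812]
tcp_rot: [0.106, -0.028, 0.994, 0.004]
ft_force: [-4.7, -0.2, 6.8]
grip_width: 0.0101
grasp_force: 63.1
```

Emit:
move_arm --series '[{"wx":0,"wy":0,"wz":0,"x":0,"y":0,"z":0.015,"claw":-1},{"wx":0,"wy":0,"wz":0,"x":-0.03,"y":0,"z":0,"claw":-1},{"wx":0,"wy":0,"wz":0,"x":-0.03,"y":0,"z":0,"claw":-1},{"wx":0,"wy":0,"wz":0,"x":0,"y":0,"z":0,"claw":-1},{"wx":0,"wy":0,"wz":0,"x":0,"y":0,"z":0,"claw":-1},{"wx":0,"wy":0,"wz":0,"x":0,"y":0,"z":0,"claw":-1},{"wx":0,"wy":0,"wz":0,"x":0,"y":0,"z":0,"claw":-1},{"wx":0,"wy":0,"wz":0,"x":0,"y":0,"z":0,"claw":-1}]'

```text
clock: 78.12
eef_pos: [0.5475, -0.2448, 0.0806]
tcp_rot: [0.106, -0.028, 0.994, 0.005]
ft_force: [-0.0, 0.0, -1.2]
grip_width: 0.0097
grasp_force: 62.2
```

Emit:
move_arm --series '[{"wx":0,"wy":0,"wz":0,"x":-0.03,"y":0,"z":0,"claw":-1},{"wx":0,"wy":0,"wz":0,"x":-0.03,"y":0,"z":0,"claw":-1},{"wx":0,"wy":0,"wz":0,"x":0,"y":0,"z":0,"claw":-1},{"wx":0,"wy":0,"wz":0,"x":0,"y":0,"z":0,"claw":-1},{"wx":0,"wy":0,"wz":0,"x":0,"y":0,"z":0,"claw":-1},{"wx":0,"wy":0,"wz":0,"x":0,"y":0,"z":0,"claw":-1},{"wx":0,"wy":0,"wz":0,"x":0,"y":0,"z":0,"claw":-1},{"wx":0,"wy":0,"wz":0,"x":0,"y":0,"z":0,"claw":-1}]'

```text
clock: 78.78
eef_pos: [0.5465, -0.2449, 0.0813]
tcp_rot: [0.107, -0.028, 0.994, 0.005]
ft_force: [5.7, 1.1, -0.1]
grip_width: 0.0101
grasp_force: 62.2
```

Run:
```python
from look import *
st(); pitch(*[read_camera(c) for c in('side','top','side','top')]); park(1)
```

```text
t 78.78 q [-0.48  0.13 -0.31  0.95  0.11 -0.53] p [ 546.5 -244.9   81.3] yaw -176.75 xz -0.212 zax [ 0.212  0.015 -0.977] F [ 5.7  1.1 -0.1] T [ 0.09 -1.05 -0.02] grip 10.1 62.2
pitch nose-up deg -1.1 origin fwd,up [  9.4 -78.3] n 12 rms 2.9 tool tilt 12.2
nose tray x,y -12.6 -232.1 nose z 2.2
side rest [[556.0, -244.0, -1.0]]
side rest_slot [[461.0, -254.0, 48.0]]
side scoop [[557.0, -244.0, 3.0]]
side scoop_grip [[529.0, -248.0, 90.0]]
side scoop_tang [[456.0, -254.0, 51.0]]
top rest [[366.0, 132.0, 1.0]]
top rest_slot [[458.0, -250.0, 53.0]]
top scoop [[552.0, -245.0, 4.0]]
top scoop_grip [[531.0, -249.0, 96.0]]
top scoop_tang [[458.0, -249.0, 52.0]]
```

Emit:
move_arm --series '[{"wx":0,"wy":0,"wz":0,"x":0.06,"y":0,"z":0,"claw":-1},{"wx":0,"wy":0,"wz":0,"x":0,"y":0,"z":-0.015,"claw":-1},{"wx":0,"wy":0,"wz":0,"x":0,"y":0,"z":0,"claw":-1},{"wx":0,"wy":0,"wz":0,"x":0,"y":0,"z":0,"claw":-0.5},{"wx":0,"wy":0,"wz":0,"x":0,"y":0,"z":0,"claw":0},{"wx":0,"wy":0,"wz":0,"x":0,"y":0,"z":0,"claw":0.3},{"wx":0,"wy":0,"wz":0,"x":0,"y":0,"z":0,"claw":0.5},{"wx":0,"wy":0,"wz":0,"x":0,"y":0,"z":0,"claw":0.5}]'

```text
clock: 80.85
eef_pos: [0.5472, -0.2448, 0.08]
tcp_rot: [0.105, -0.028, 0.994, 0.005]
ft_force: [0.2, -0.7, -0.6]
grip_width: 0.0639
grasp_force: 0.0
```

Emit:
move_arm --series '[{"wx":0,"wy":0,"wz":0,"x":0,"y":0,"z":0,"claw":0.5},{"wx":0,"wy":0,"wz":0,"x":0,"y":0,"z":0.1,"claw":0.5},{"wx":0,"wy":0,"wz":0,"x":-0.05,"y":0,"z":0.3,"claw":0.5},{"wx":0,"wy":0,"wz":0,"x":-0.1,"y":0,"z":0.5,"claw":0.5},{"wx":0,"wy":0,"wz":0,"x":-0.15,"y":0,"z":0.8,"claw":0.5},{"wx":0,"wy":0,"wz":0,"x":-0.2,"y":0,"z":1,"claw":0.5},{"wx":0,"wy":0,"wz":0,"x":-0.2,"y":0,"z":1,"claw":0.5},{"wx":0,"wy":0,"wz":0,"x":-0.2,"y":0,"z":1,"claw":0.5}]'

```text
clock: 81.52
eef_pos: [0.5199, -0.2447, 0.2236]
tcp_rot: [0.106, -0.028, 0.994, 0.005]
ft_force: [0.7, -0.2, 0.2]
grip_width: 0.0639
grasp_force: 0.0
```

Emit:
move_arm --series '[{"wx":0,"wy":0,"wz":0,"x":-1,"y":0,"z":0.3,"claw":0.5},{"wx":0,"wy":0,"wz":0,"x":-1,"y":0,"z":0,"claw":0.5},{"wx":0,"wy":0,"wz":0,"x":-1,"y":0,"z":0,"claw":0.5},{"wx":0,"wy":0,"wz":0,"x":-1,"y":0,"z":0,"claw":0.5},{"wx":0,"wy":0,"wz":0,"x":-0.5,"y":0,"z":0,"claw":0.5},{"wx":0,"wy":0,"wz":0,"x":0,"y":0,"z":0,"claw":0.5},{"wx":0,"wy":0,"wz":0,"x":0,"y":0,"z":0,"claw":0.5},{"wx":0,"wy":0,"wz":0,"x":0,"y":0,"z":0,"claw":0.5}]'

```text
clock: 82.18
eef_pos: [0.3864, -0.2452, 0.2308]
tcp_rot: [0.106, -0.028, 0.994, 0.004]
ft_force: [0.2, -0.7, -0.4]
grip_width: 0.0641
grasp_force: 0.0
```

Run:
```python
from look import *
st(); park(2)
for c in('side','top'):
    p=snap(c,c+'end'); print([(np.round(b['location'],3).tolist(),round(b['p'],2)) for b in mark_of(p,'ball1')])
    # bright spots in tray area
    for m in masks_of(p,'ball1'): ys,xs=np.nonzero(m['pixels']); print(c,round(m['p'],2),xs.mean().round(),ys.mean().round(),len(xs))
```

```text
t 82.18 q [-0.67 -0.15 -0.26  1.3   0.14 -0.71] p [ 386.4 -245.2  230.8] yaw -176.77 xz -0.212 zax [ 0.211  0.015 -0.977] F [ 0.2 -0.7 -0.4] T [ 0.03  0.23 -0.03] grip 64.1 0.0
side rest [[560.0, -246.0, -0.0], [560.0, -244.0, 0.0]]
side rest_slot [[458.0, -252.0, 51.0]]
side scoop [[555.0, -244.0, -1.0], [557.0, -248.0, 2.0]]
side scoop_grip [[531.0, -247.0, 93.0], [530.0, -244.0, 91.0]]
side scoop_tang [[457.0, -252.0, 51.0], [456.0, -253.0, 50.0]]
top rest [[557.0, -247.0, 6.0], [554.0, -244.0, 6.0]]
top rest_slot [[461.0, -250.0, 58.0]]
top scoop [[554.0, -246.0, 7.0], [552.0, -245.0, 6.0]]
top scoop_grip [[534.0, -249.0, 96.0], [534.0, -250.0, 96.0]]
top scoop_tang [[459.0, -252.0, 51.0], [459.0, -253.0, 52.0]]
[]
side 0.2 424.0 349.0 830
[([0.55, -0.242, 0.007], 0.7), ([0.495, 0.314, 0.023], 0.52), ([0.524, 0.301, 0.016], 0.49), ([0.511, 0.329, 0.026], 0.48), ([0.507, 0.288, 0.024], 0.43)]
```

Run:
```python
from slot import *
img=cv2.imread('pics/topend.png',0); p=read_camera('top')
for y in(-64,0,64):
    V=prof(p,img,np.arange(-80,84,4.),(579.5,-10.2),.114,10,y+np.arange(-26,27,4.)); print('trough',y,V.min(),V.max())
V=prof(p,img,np.arange(-30,36,6.),(557,-246),.06,8,np.arange(-20,21,5.)); print(V.round().astype(int))
im=cv2.imread('pics/sideend.png',0); q=read_camera('side'); u=proj(q,[[.498,.296,.02]])[0].astype(int)
c=cv2.HoughCircles(cv2.resize(im[u[1]-35:u[1]+25,u[0]-40:u[0]+40],None,fx=6,fy=6,interpolation=cv2.INTER_CUBIC),3,1.5,35,param1=60,param2=22,minRadius=22,maxRadius=45)
print(u,None if c is None else (c[0]/6+[u[0]-40,u[1]-35,0]).round(1).tolist())
```

```text
trough -64 26.0 59.0
trough 0 38.0 59.0
trough 64 33.0 57.0
[[ 12   6  12  18 111 128 134 139 148 153 150]
 [ 12   6   1  12 143 149 150 150 149 151 151]
 [ 11  13   6   2 100 150 149 150 151 150 150]
 [ 66  63  66  65 100 151 150 149 149 150 151]
 [147 150 146 150 150 150 149 151 150 151 151]
 [112 123 116 113 129 146 149 149 151 150 150]
 [109 109 108 107 112 142 150 150 151 149 150]
 [ 86  87  87  99 116 143 150 149 149 149 151]
 [128 133 145 149 146 145 149 151 150 150 150]]
[290 213] [[303.1, 217.1, 7.3], [271.9, 220.6, 7.3], [288.6, 229.6, 6.8], [307.6, 227.1, 4.5], [277.4, 217.6, 7.1], [296.4, 229.1, 5.4]]
```

```bash
python3 -c "
from rig import job
print(job.close_job())"
```

```text
the job is handed in; nothing more can be done
None
```

The job is handed in but no verdict came back: the scoop is parked and released on its rest, the tray and the pan's open part show empty, and I could make out four of the six balls in the beaker, with none seen elsewhere.

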